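# Line up an oven-door hinge for pinning

## Robot

A 6-joint arm with a two-finger parallel gripper is mounted at the origin on the work surface. World frame = base frame: x ahead of the robot, y to its left, z up, the work surface at z = 0. Lengths are in m, angles in rad, forces in N, time in s.
With the tool pointing down it reaches from about 0.375 to 0.9 m from the base axis. Payload 3.1 kg.
Tool frame: the origin (TCP) lies midway between the tips of the shut fingers; the grasp point (between the pads) lies robot.tcp_to_grasp behind it (robot.tcp_to_grasp is the distance from the TCP to the grasp point, in m); z points along the fingers, y is the direction in which the jaws open and shut (so a half turn about z gives the same grasp; the last joint's range is limited). The gripper opens to 87 mm and grips with 3 to 60 N. Pads are 19 mm wide; open, the fingers measure 117 mm over their backs; the gripper's body (75 mm by 190 mm) begins 51 mm behind the grasp point.
Start: joints at [1.046, 0.527, 1.433, -0, 1.181, -0.178], TCP at [0.212, 0.588, 0.223] pointing down, gripper open.
Joint ranges: [-3.08, 3.08], [-0.75, 2.2], [0.22, 2.44], [-1.43, 4.57], [0, 2.65], [-2.85, 2.85]. Speed limits (rad/s): [2.79, 2.79, 3.14, 3.14, 3.14, 3.14].

## Interface

Orientations are given as a unit quaternion [x, y, z, w].
In Python, from rig import robot, cams, nets gives the robot as it stands. The module is installed in compiled form; this text tells all that it offers.
- The arm moves only by the tool play_rows, never from a script. Its argument "commands" is a list of rows, each an object of numbers: "x", "y", "z": the shift along the tool's x, y, z in mm; "spin": the turn about the tool's z in rad. In form: [{"x": .., "y": .., "z": .., "spin": ..}, ...]. A call has 1 to 8 rows; each row shifts and turns the pose as measured when the row begins, along the tool's axes as they then stand; what a row does not reach is not made up. A row lasts 1/10 s, in which the tool goes at most 50 mm and 8.59 degrees, less where a joint would pass 70% of its speed; a pose out of reach is approached as far as the arm can. A call is refused whole if a number of a shift passes 50 or a number of a turn 0.15, either way. A call with a gripper value outside its range is refused whole. "grip" is the opening, from 0 (shut) to 1 (fully open), set as the call begins (left out, the last holds). The fingers move at their own pace and stop on an object; "newtons" is the grip in N (left out, the last holds). Time passes only in rows, so rows that do not move let the fingers close. It gives the time, the measured TCP pose, the force and the opening at its end, in the units of the state.
- robot.get_obs(): the state, without advancing time (a new reading comes with each control period).
- cams.camera(name): name is "side" or "top"; returns a dict with "img" (400x640x3 uint8, red, green, blue), "fx", "fy", "cx", "cy" (pixels), "k1" (the pictures are not rectified: a ray, as slopes to the right and down, at radius r is drawn at 1 + k1 r^2 times it, then the intrinsics apply), "world_to_cam" (4x4, takes a point from world to camera coordinates). Camera axes: x right, y up, looking along -z (the intrinsics and any distortion apply to the point x, -y, -z); pixel columns grow to the right and rows downward; lengths in m; the calibration is good to about 2 mm. A picture is of the moment at which its call begins. There is no depth.
- robot.hand_in(): hands the job in, once; it reports no verdict.
Trained networks look in a picture, given as the dict that the camera call returned (one of the last four; its "shot" number tells which), for a name from the list of things; names that differ only in an ending like _2 or _b are one class to them, and where a whole thing is asked for, a point or a joint stands for the part that bears it (a point fixed in the world has none). Each returns a list of dicts, best first, with "conf" (0 to 1); they miss things now and then, are a little off and sometimes report something else, mostly with a low value. They report only what shows in the picture. A call takes as long as a camera call. They do not tell look-alikes from the thing itself.
- nets.outline_of(picture, name): "region" (400x640 bool, what is visible of it) and "pixel" ([column, row] in pixels, amid what is visible of it).
The state is a dict: "time": time; "q": joint angles; "joint_velocities": joint speeds; "joint_torque": joint torques, N m; "position": TCP position; "tool_rot": TCP orientation; "ft_force": force on the tool from outside, world axes, zero at the start; "moment": the same for the moment, N m; "grip_width": finger opening in m.
Only numpy, scipy, OpenCV 4.12 (cv2) and the standard library are available. Lean on these libraries where they do the work, as an engineer would, in place of code of your own. Each camera call takes 0.05 s, during which the arm holds its last target.

## Task

Get the drying-oven hinge ready for pinning. First lay the loose L-shaped hinge pin in the two V rests of the jig, straight end towards the jamb block's knuckles and bent end outwards, and let go of it. Then pick up the loose hinge leaf, bring its knuckle into the gap between the two knuckles on the jamb block so that the holes line up for the pin to slide through, and finish while still holding it there, steady, carried by the gripper and not resting on the jig; leave the sieve, brush and tin where they are.

Things in the scene. Friction and masses are not known exactly. Their poses are not given: they have to be found in the camera images.
- jig: Steel jig fixed to the bench. Origin on the bench under the hinge gap; z up, y along the hinge axis towards the pin rests, x away from the robot to the grey jamb block (x 29 to 74, y -58 to 58, top 86 mm high). Base plate 12 mm thick. Two fixed knuckles, tubes along y at 75 mm height, outside 28 mm, hole 16 mm, lie at y 25.5 to 50.5 mm on either side of the gap.
- hinge_gap (a point): Centre of the 51 mm gap between the fixed knuckles, on the hinge axis, 75 mm above the bench; axes as jig (y is the hinge axis). The gap is open above, below and on the -x side. The loose leaf's knuckle centre belongs here.
- cradle_mid (a point): Midway between the two V rests, on the hinge axis, 122.5 mm along +y from hinge_gap, 75 mm above the bench; axes as jig. The middle of the seated pin's shank lies here. Each rest is an open-topped 90-degree V, 42 mm wide, 8 mm thick, top 85 mm above the bench, 32.5 mm to either side along y; 57 mm clear between them.
- leaf: Loose hinge leaf, plain steel, about 0.25 kg: a plate 72 x 44 x 4 mm lying flat, with a flange along each long side and one knuckle (tube) at one end. Origin on the underside, under leaf_grip; x towards the knuckle, y along the knuckle's axis, z up. In the jig its x lies along the jig's x. Centre of mass about 14 mm from the origin towards the knuckle.
- leaf_grip (a point): Where to grip the loose leaf, 11 mm above its underside, midway between the flanges; axes as leaf. The flanges are 22 mm high, 44 mm apart over their outsides (y -22 to 22 mm) and run from x = -40 to x = 20 mm: grip across them along y.
- leaf_knuckle (a point): Centre of the loose leaf's knuckle: 40 mm along the leaf's x from leaf_grip and 14 mm above the leaf's underside; y is the hole's axis. Outside diameter 28 mm, hole 16 mm, length 44 mm.
- pin: Loose L-shaped hinge pin, plain steel rod 10 mm thick, about 0.09 kg, lying flat on the bench. Origin under the middle of its 115 mm straight shank; y along the shank towards the bend, x along the 35 mm bent leg (from the bend at y = 57.5 mm), z up.
- pin_mid (a point): Middle of the pin's shank, on its axis, 5 mm above the bench at the start; axes as pin. Grip across the shank along x.
- pin_nose (a point): Straight end of the pin, on its axis, 57.5 mm along -y from pin_mid. It points towards the hinge gap when the pin is seated.
- sieve: Bystander: round steel test sieve, diameter 200 mm, 50 mm high, beyond the jig on the left; origin under its centre.
- brush: Bystander: wooden-handled flat brush, about 200 mm long and 20 mm high, lying beyond the work on the right; origin on its underside.
- tin: Bystander: round sample tin, diameter 70 mm, 60 mm high, on the left beyond the pin; origin under its centre.
Not all that is in view belongs to the job. Of the things shaped like the leaf, the steel one is meant.

How it is judged:
By the outcome, as a careful person would: the job done as asked, in the order asked, and still so for the second after the job is handed in, while the arm keeps its last pose, push and grip.
It also fails if it takes over 64 s, if anything falls off the work surface, if the arm or the gripper's body presses on something with over 40 N, if the wrist force passes 120 N, or if a joint passes its speed limit or range.

## Working session

There is one attempt and no reset: what is moved stays moved. The work goes in short steps, Python scripts to look and compute and a tool call to move; the robot and the scene stay as the last step left them, time stands still between calls to the robot, and variables do not carry over. Pictures are saved under pics/ and viewed, and the job is handed in when it is done.

Besides the shell and the picture viewer there is one more tool, called after "Call:" by a JSON object that holds its "name" and its "arguments". play_rows: Moves the arm, as the interface text tells. Its arguments: {"type":"object","properties":{"commands":{"type":"array"},"grip":{"type":"number"},"newtons":{"type":"number"}},"required":["commands"]}

```bash
ls; mkdir -p pics; python3 - <<'E'
from rig import robot,cams,nets
import cv2
o=robot.get_obs(); print(o); print(robot.tcp_to_grasp)
for n in ["top","side"]:
    c=cams.camera(n); cv2.imwrite(f"pics/{n}0.png",c["img"][:,:,::-1])
    print(n,{k:v for k,v in c.items() if k!="img"})
    for t in ["jig","leaf","pin","leaf_knuckle","tin","sieve","brush"]:
        for r in nets.outline_of(c,t)[:4]: print(t,round(r["conf"],2),r["pixel"],r["region"].sum())
E
```

```text
pics
{'time': 0.0, 'q': array([ 1.04653119e+00,  5.28459014e-01,  1.43390495e+00,  1.65847599e-05,
        1.18138078e+00, -1.78478954e-01]), 'joint_velocities': array([-0.00094628,  0.00164433,  0.00266883, -0.00105198,  0.00105426,
       -0.0003467 ]), 'joint_torque': array([-4.25213211e-04, -4.40044641e+01, -1.76589811e+01,  6.34526485e-02,
        5.83266187e-02, -1.68127090e-04]), 'position': array([0.21141966, 0.58738021, 0.22157518]), 'tool_rot': array([ 1.72036032e-01,  9.85090070e-01, -1.00766363e-03, -3.77560652e-04]), 'ft_force': array([ 0.12492527,  0.12274035, -0.06531414]), 'moment': array([ 0.04422652, -0.03593878, -0.02057584]), 'grip_width': 0.08695063565584439}
0.0187
top {'fx': 425.124707388202, 'fy': 425.124707388202, 'cx': 316.52513352909733, 'cy': 199.30116465772514, 'k1': -0.00917838034068357, 'world_to_cam': array([[ 0.01652313, -0.99985323, -0.00452733,  0.01532557],
       [ 0.99849055,  0.01626307,  0.05246071, -0.54952212],
       [-0.05237939, -0.00538731,  0.99861273, -1.18571994],
       [ 0.        ,  0.        ,  0.        ,  1.        ]]), 'shot': 1
[... 645 characters left out ...]
0.72159889,  0.67241214, -0.15298836],
       [-0.17272914,  0.65008414,  0.73996977, -1.31133034],
       [ 0.        ,  0.        ,  0.        ,  1.        ]]), 'shot': 2}
jig 0.57 [308.0, 207.2] 2591
leaf 0.93 [406.9, 155.1] 414
leaf 0.92 [359.0, 173.6] 435
leaf 0.87 [338.5, 118.7] 294
leaf 0.8 [379.7, 120.9] 275
pin 0.6 [303.9, 319.6] 217
leaf_knuckle 0.82 [359.8, 178.2] 397
leaf_knuckle 0.82 [337.0, 118.9] 295
leaf_knuckle 0.67 [360.3, 145.2] 368
leaf_knuckle 0.62 [403.5, 152.8] 387
tin 0.95 [273.2, 379.8] 973
tin 0.51 [360.2, 145.3] 423
tin 0.46 [304.4, 203.3] 2631
sieve 0.88 [226.2, 299.5] 5416
sieve 0.48 [304.2, 205.4] 2676
brush 0.65 [305.9, 136.0] 454
brush 0.38 [271.1, 379.4] 1020
```

View pics/top0.png

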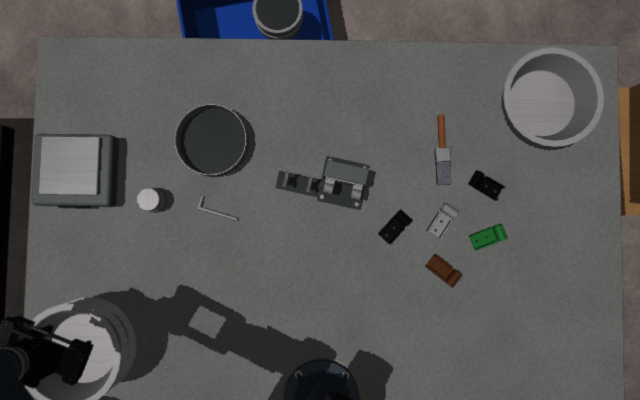

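View pics/side0.png

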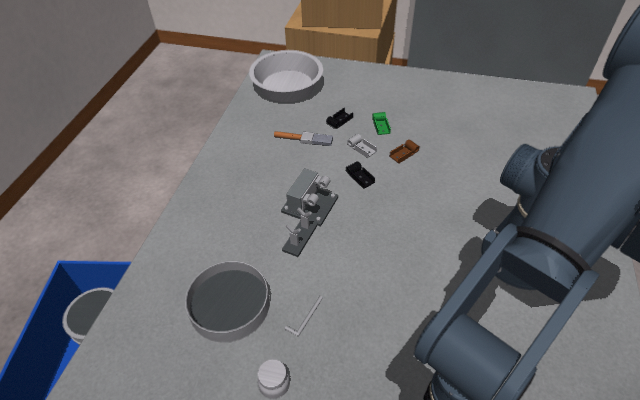

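```bash
python3 - <<'E'
import cv2
a=cv2.imread("pics/top0.png")
cv2.imwrite("pics/top0_r.png",cv2.resize(a[140:300,370:530],None,fx=4,fy=4,interpolation=cv2.INTER_CUBIC)[:600])
cv2.imwrite("pics/top0_l.png",cv2.resize(a[130:250,190:390],None,fx=4,fy=4,interpolation=cv2.INTER_CUBIC))
a=cv2.imread("pics/side0.png")
cv2.imwrite("pics/side0_r.png",cv2.resize(a[90:220,250:440],None,fx=4,fy=4,interpolation=cv2.INTER_CUBIC))
E
```

```text
(no output)
```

View pics/top0_r.png

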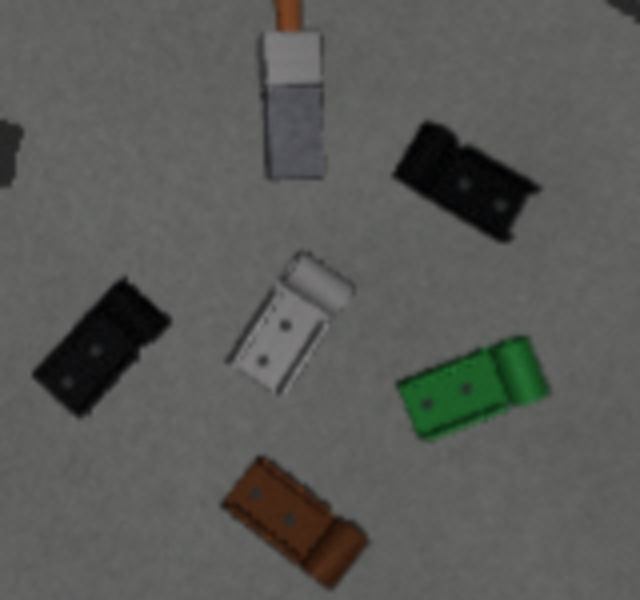

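View pics/top0_l.png

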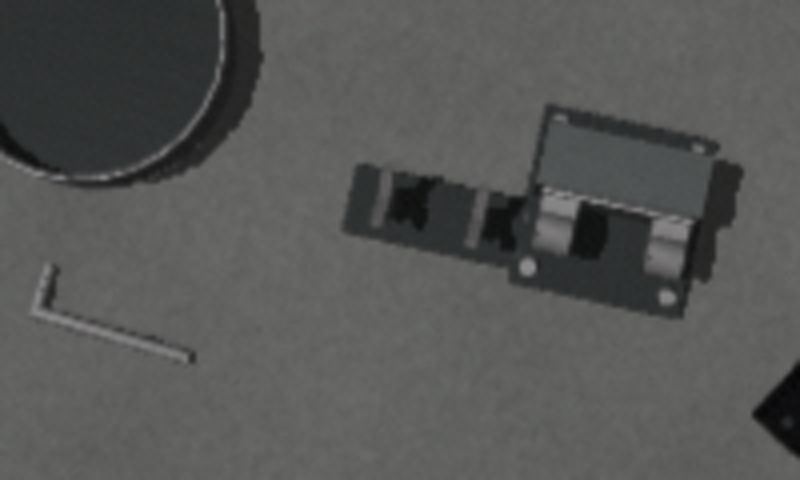

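View pics/side0_r.png

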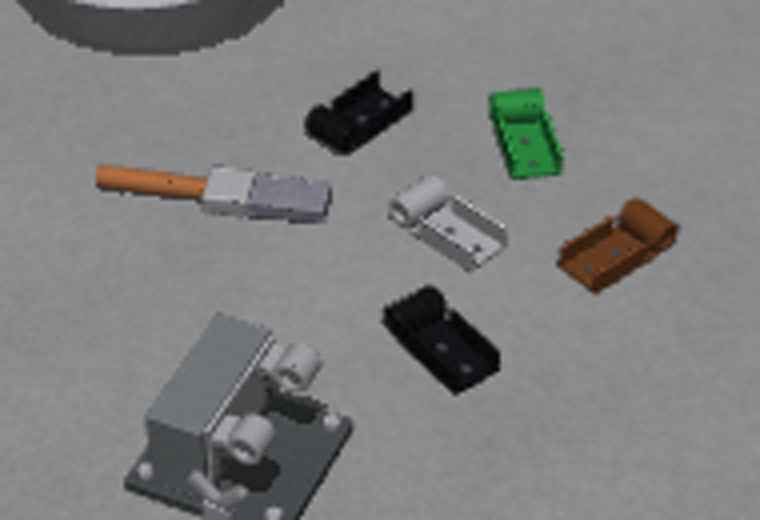

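The top view shows the steel (light grey) leaf near (443,220) and the pin near (218,208), with its bend at about (201,207). The jig is near (334,180), with its rests to the left. The other leaf-shaped things are black, green and brown. I'll zoom in on features for pose fitting.

```bash
cat > h.py <<'E'
import numpy as np, cv2
def proj(c,P):
    P=np.atleast_2d(P); M=c["world_to_cam"]; q=P@M[:3,:3].T+M[:3,3]
    a=q[:,0]/-q[:,2]; b=-q[:,1]/-q[:,2]; s=1+c["k1"]*(a*a+b*b)
    return np.c_[c["fx"]*a*s+c["cx"], c["fy"]*b*s+c["cy"]]
def ray(c,uv):
    uv=np.atleast_2d(np.float64(uv)); d=np.c_[(uv[:,0]-c["cx"])/c["fx"],(uv[:,1]-c["cy"])/c["fy"]]; s=d.copy()
    for _ in range(20): s=d/(1+c["k1"]*(s**2).sum(1,keepdims=True))
    M=c["world_to_cam"]; R=M[:3,:3]
    v=np.c_[s[:,0],-s[:,1],-np.ones(len(s))]@R
    return -R.T@M[:3,3], v
def onz(c,uv,z):
    o,v=ray(c,uv); z=np.broadcast_to(z,(len(v),)); return o+v*((z-o[2])/v[:,2])[:,None]
def crop(img,u0,v0,u1,v1,f,name):
    a=cv2.resize(img[v0:v1,u0:u1,::-1],None,fx=f,fy=f,interpolation=cv2.INTER_NEAREST)
    a=cv2.convertScaleAbs(a,alpha=1.5)
    for u in range(u0,u1):
        if u%10==0: cv2.putText(a,str(u),((u-u0)*f,8),0,.3,(0,255,255)); cv2.line(a,((u-u0)*f+f//2,10),((u-u0)*f+f//2,16),(0,255,255))
    for v in range(v0,v1):
        if v%10==0: cv2.putText(a,str(v),(0,(v-v0)*f+f//2+3),0,.3,(0,255,255)); cv2.line(a,(20,(v-v0)*f+f//2),(26,(v-v0)*f+f//2),(0,255,255))
    cv2.imwrite(name,a)
E
python3 - <<'E'
from rig import robot,cams,nets
from h import *
import pickle
D={}
for n in ["top","side"]:
    cs=[cams.camera(n) for _ in range(2)]
    print(np.abs(cs[0]["img"].astype(float)-cs[1]["img"]).mean())
    c=cs[1]
    for t in ["jig","leaf","pin"]:
        c["net_"+t]=nets.outline_of(cs[1],t)
    D[n]=c
pickle.dump(D,open("d0.pkl","wb"))
c=D["top"]["img"]
crop(c,270,145,380,220,7,"pics/t_jig.png"); crop(c,420,195,470,245,12,"pics/t_leaf.png"); crop(c,190,185,250,230,12,"pics/t_pin.png")
c=D["side"]["img"]
crop(c,275,160,350,260,6,"pics/s_jig.png"); crop(c,340,128,385,164,12,"pics/s_leaf.png"); crop(c,275,285,335,345,10,"pics/s_pin.png")
E
```

```text
1.1722565104166667
0.90587109375
```

View pics/t_jig.png

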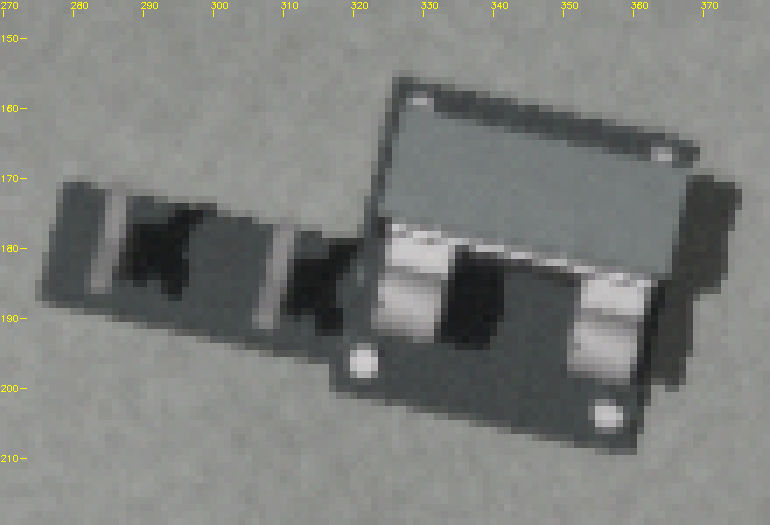

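View pics/s_jig.png

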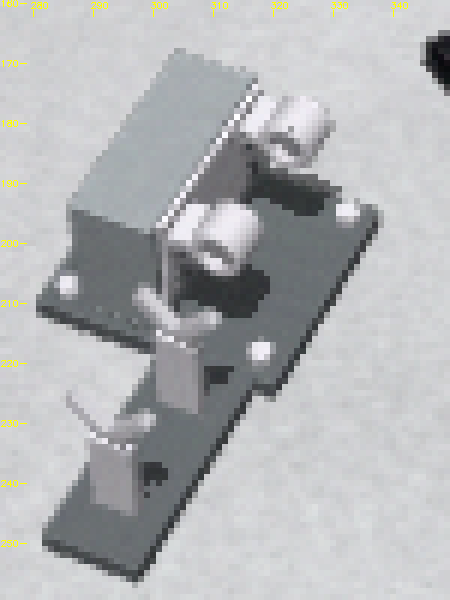

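View pics/t_leaf.png

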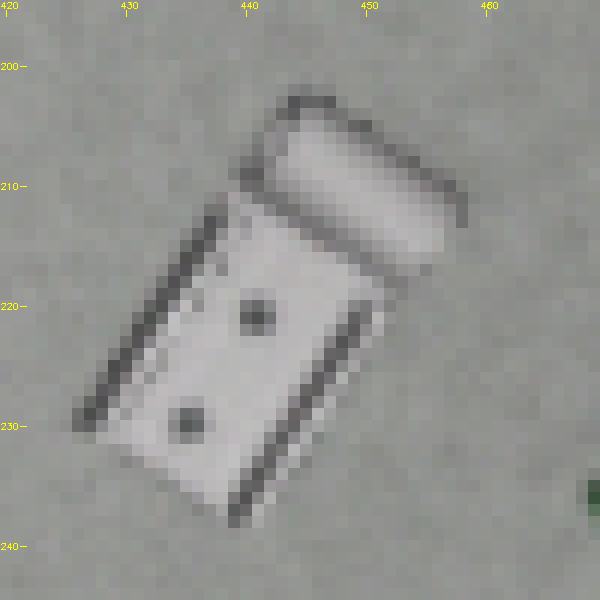

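View pics/s_leaf.png

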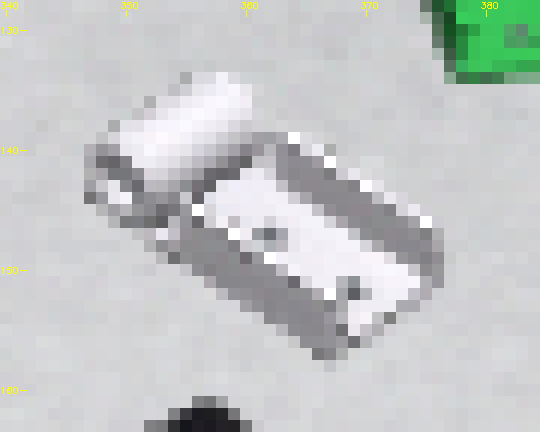

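View pics/t_pin.png

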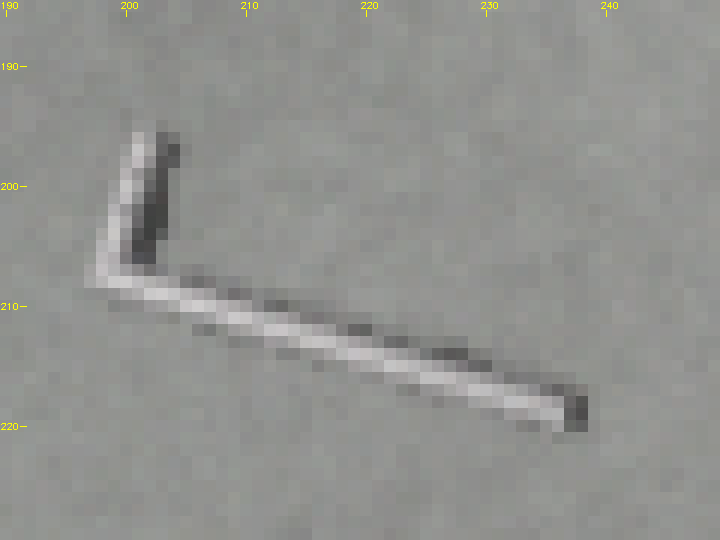

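View pics/s_pin.png

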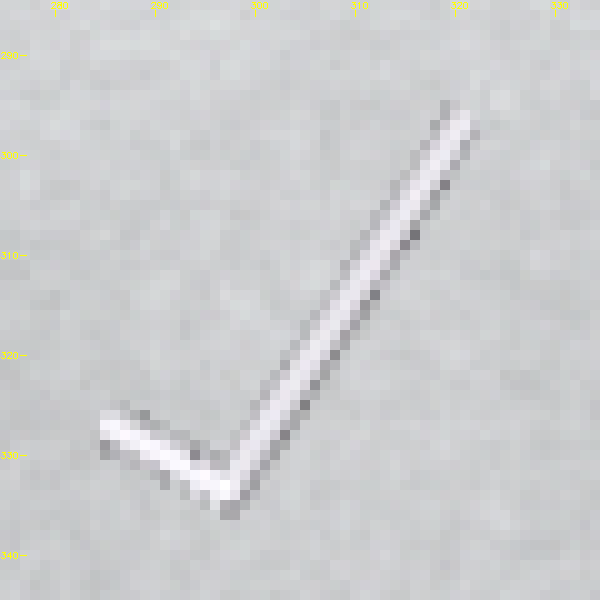

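```bash
cat > fit.py <<'E'
from h import *
import pickle
from scipy.optimize import least_squares
def T(p,L):
    c,s=np.cos(p[2]),np.sin(p[2]); L=np.array(L,float)/1000
    return np.c_[p[0]+c*L[:,0]-s*L[:,1],p[1]+s*L[:,0]+c*L[:,1],L[:,2]]
def fit(D,obs,p0,names=("top","side")):
    def f(p):
        r=[]
        for n in names: r.append((proj(D[n],T(p,[o[0] for o in obs[n]]))-[o[1] for o in obs[n]]).ravel())
        return np.concatenate(r)
    s=least_squares(f,p0,loss="soft_l1"); return s.x,f(s.x).reshape(-1,2)
if __name__=="__main__":
    D=pickle.load(open("d0.pkl","rb"))
    obs={"jig":{"top":[((74,58,86),(326,160.5)),((74,-58,86),(368,168.5)),((29,-58,86),(364.5,184)),((29,58,86),(323.7,176.5)),
       ((21,155,85),(287,171.5)),((-21,155,85),(283.7,187)),((21,90,85),(310,176.5)),((-21,90,85),(307,192))],
     "side":[((74,-58,86),(303,167.5)),((29,-58,86),(316.7,172.5)),((29,58,86),(300.2,198.5)),((74,58,86),(285.5,194))]},
    "leaf":{"top":[((-40,22,22),(426,230)),((-40,-22,22),(439,238)),((54,22,14),(443.5,202.5)),((54,-22,14),(458,211.5)),((26,22,14),(439.5,209.5))],
     "side":[((-40,22,22),(375,147)),((-40,-22,0),(367,157.5)),((-40,-22,22),(367.5,153))]},
    "pin":{"top":[((0,-57.5,5),(237,219)),((0,57.5,5),(198.5,208)),((35,57.5,5),(201.3,195.3))],
     "side":[((0,-57.5,5),(320.5,296)),((0,57.5,5),(298,334)),((35,57.5,5),(285,327))]}}
    del obs["leaf"]["side"][0], obs["leaf"]["side"][1]
    for k,p0 in dict(jig=(.57,0,-.2),leaf=(.48,-.3,.9),pin=(.5,.25,-.2)).items():
        for nm in (("top","side"),("top",),("side",)):
            try:
                p,r=fit(D,obs[k],p0,nm); print(k,nm,p.round(4)); 
            except Exception as e: print(e); continue
            if len(nm)>1: print(r.round(1).tolist())
E
python3 fit.py
```

```text
jig ('top', 'side') [ 0.57   -0.0432 -0.1762]
[[-0.2, -1.3], [0.6, -1.1], [0.9, -0.0], [-1.1, -0.8], [-0.7, 0.2], [-0.4, 0.1], [0.2, -0.1], [0.2, -0.2], [0.9, 0.2], [1.1, -0.6], [0.4, 0.5], [0.6, 0.3]]
jig ('top',) [ 0.5684 -0.043  -0.1864]
jig ('side',) [ 0.5723 -0.0437 -0.1691]
leaf ('top', 'side') [ 0.4908 -0.3238 -0.6216]
[[-0.1, -1.1], [-0.3, 0.3], [1.2, -0.5], [-0.6, -0.2], [-0.6, 0.5], [9.6, -4.7]]
leaf ('top',) [ 0.4901 -0.3243 -0.6064]
leaf ('side',) [ 0.4798 -0.2444  0.8996]
pin ('top', 'side') [ 0.507   0.3046 -0.2542]
[[0.2, -0.9], [-0.0, -0.7], [0.6, 0.2], [0.5, 0.5], [-0.0, -0.1], [0.5, 0.6]]
pin ('top',) [ 0.5054  0.3054 -0.2616]
pin ('side',) [ 0.508   0.3038 -0.2486]
```

```bash
cat > sil.py <<'E'
from fit import *
from scipy.optimize import minimize
def box(x0,x1,y0,y1,z0,z1): return np.array([(x,y,z) for x in(x0,x1) for y in(y0,y1) for z in(z0,z1)],float)
def cyl(cx,cz,r,y0,y1):
    a=np.linspace(0,2*np.pi,32); return np.array([(cx+r*np.cos(t),y,cz+r*np.sin(t)) for t in a for y in(y0,y1)])
def cylx(cy,cz,r,x0,x1):
    a=np.linspace(0,2*np.pi,32); return np.array([(x,cy+r*np.cos(t),cz+r*np.sin(t)) for t in a for x in(x0,x1)])
PARTS={"leaf":[box(-40,32,-22,22,0,4),box(-40,20,18,22,0,22),box(-40,20,-22,-18,0,22),cyl(40,14,14,-22,22)],
"pin":[cyl(0,5,5,-57.5,62.5),cylx(57.5,5,5,-5,35)],
"block":[box(29,74,-58,58,85.9,86)]}
S=8
def render(c,parts,p,u0,v0,w,h):
    m=np.zeros((h*S,w*S),np.uint8)
    for L in parts:
        q=proj(c,T(p,L)); q=(q-[u0,v0]+.5)*S-.5
        cv2.fillConvexPoly(m,cv2.convexHull((q*16).round().astype(np.int32)),255,shift=4)
    return cv2.resize(m,(w,h),interpolation=cv2.INTER_AREA)/255.
def silfit(c,parts,mask,p0):
    ys,xs=np.where(mask); u0,v0=xs.min()-6,ys.min()-6; w,h=xs.max()+7-u0,ys.max()+7-v0
    t=mask[v0:v0+h,u0:u0+w].astype(float)
    f=lambda q:((render(c,parts,np.array(p0)+np.array(q)*[.001,.001,.01],u0,v0,w,h)-t)**2).sum()
    r=minimize(f,[0,0,0],method="Nelder-Mead",options=dict(initial_simplex=[[0,0,0],[4,0,0],[0,4,0],[0,0,5]],xatol=.01,fatol=.01))
    return np.array(p0)+r.x*[.001,.001,.01],r.fun,t.sum()
E
python3 - <<'E'
from sil import *
D=pickle.load(open("d0.pkl","rb"))
P0={"leaf":(.49,-.324,-.61),"pin":(.506,.305,-.255)}
for n,c in D.items():
    for k in P0:
        ctr=proj(c,[*P0[k][:2],0.01])[0]
        r=min(c["net_"+k],key=lambda r:np.hypot(*(np.array(r["pixel"])-ctr)))
        print(n,k,r["conf"],r["pixel"],ctr)
        p,e,a=silfit(c,PARTS[k],r["region"],P0[k]); print(p.round(4),e,a)
        lab=c["img"].astype(int)
# block by colour: print samples
for n,(u,v) in {"top":(345,168),"side":(300,183)}.items(): print(n,D[n]["img"][v-1:v+2,u-1:u+2].reshape(-1,3).mean(0))
print(D["top"]["img"][200,340],D["top"]["img"][220,300],D["top"]["img"][161,350],D["side"]["img"][180,270],D["side"]["img"][202,290])
E
```

```text
top leaf 0.96 [440.0, 222.3] [439.5110639  222.31930436]
[ 0.49   -0.3269 -0.5749] 11.087212610534408 604.0
top pin 0.45 [209.1, 211.0] [217.23578361 212.99592687]
[ 0.505   0.3039 -0.2676] 40.856224529027294 146.0
side leaf 0.69 [359.0, 146.5] [363.6838991  147.44680705]
[ 0.4942 -0.3295 -0.5839] 22.739577085736254 405.0
side pin 0.75 [306.4, 316.8] [310.0526108  313.86069465]
[ 0.5075  0.3013 -0.2602] 40.48204536716647 212.0
top [78.88888889 82.55555556 82.11111111]
side [111.11111111 115.         117.44444444]
[44 46 47] [97 98 95] [52 54 54] [140 140 142] [69 72 73]
```

```bash
python3 - <<'E'
from sil import *
D=pickle.load(open("d0.pkl","rb"))
for n,(u,v),(b0,b1) in [("top",(345,168),(66,95)),("side",(300,183),(98,126))]:
    c=D[n]; g=c["img"].mean(2); sat=c["img"][...,2].astype(int)-c["img"][...,0]
    m=((g>b0)&(g<b1)).astype(np.uint8)
    m=cv2.morphologyEx(m,cv2.MORPH_OPEN,np.ones((3,3)))
    # isolate
    k,lab=cv2.connectedComponents(m,connectivity=4); m=lab==lab[v,u]
    ys,xs=np.where(m); print(n,m.sum(),xs.min(),xs.max(),ys.min(),ys.max())
    p,e,a=silfit(c,PARTS["block"],m,(.57,-.0432,-.18)); print(p.round(4),e,a)
def ov(n,parts_p,u0,v0,u1,v1,f,name):
    c=D[n]; a=cv2.convertScaleAbs(cv2.resize(c["img"][v0:v1,u0:u1,::-1],None,fx=f,fy=f,interpolation=cv2.INTER_NEAREST),alpha=1.5)
    for parts,p,col in parts_p:
        for L in parts:
            q=cv2.convexHull((((proj(c,T(p,L))-[u0,v0]+.5)*f-.5)).astype(np.float32)).astype(np.int32)
            cv2.polylines(a,[q],True,col)
    cv2.imwrite(name,a)
J=[PARTS["block"][0],box(29,74,-58,58,0,86),cyl(0,75,14,25.5,50.5),cyl(0,75,14,-50.5,-25.5),box(-21,21,151,159,12,85),box(-21,21,86,94,12,85)]
for n,w,p in [("top",(270,145,380,220,7),(.5685,-.0431,-.18)),("side",(275,160,350,260,6),(.572,-.0437,-.175))]:
    ov(n,[(J,p,(0,0,255))],*w,f"pics/ov_{n}_jig.png")
for n,w,p in [("top",(420,195,470,245,12),(.49,-.3269,-.5749)),("side",(340,128,385,164,12),(.4942,-.3295,-.5839))]:
    ov(n,[(PARTS["leaf"],p,(0,0,255))],*w,f"pics/ov_{n}_leaf.png")
for n,w,p in [("top",(190,185,250,230,12),(.505,.3039,-.2676)),("side",(275,285,335,345,10),(.5075,.3013,-.2602))]:
    ov(n,[(PARTS["pin"],p,(0,0,255))],*w,f"pics/ov_{n}_pin.png")
E
```

```text
top 697 325 367 160 184
[ 0.5683 -0.0423 -0.2115] 37.11432525951557 697.0
side 449 287 315 169 197
[ 0.572  -0.0433 -0.1919] 18.01444059976932 449.0
```

View pics/ov_top_jig.png

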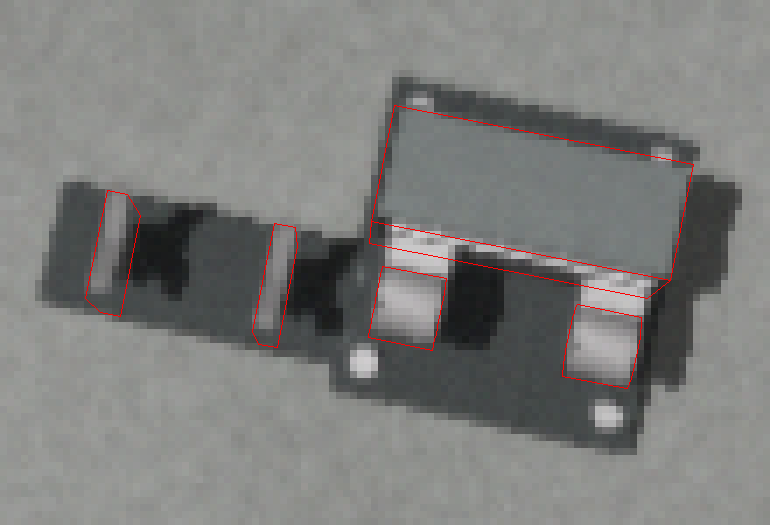

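View pics/ov_side_jig.png

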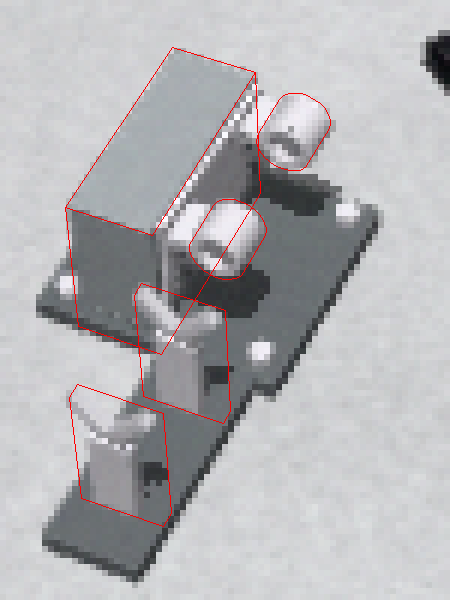

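View pics/ov_top_leaf.png

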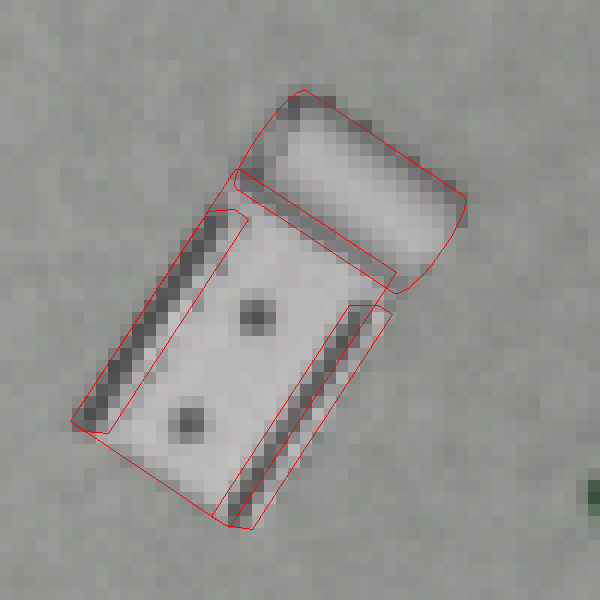

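View pics/ov_side_leaf.png

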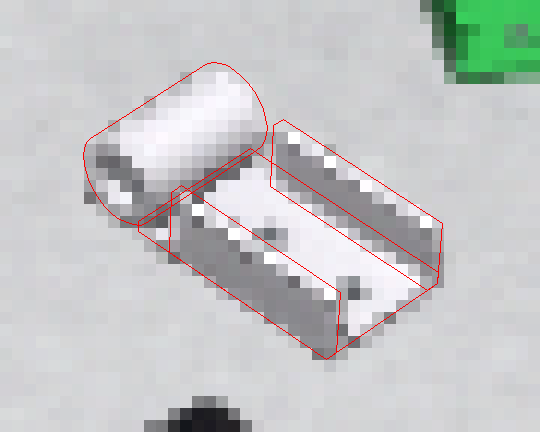

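View pics/ov_top_pin.png

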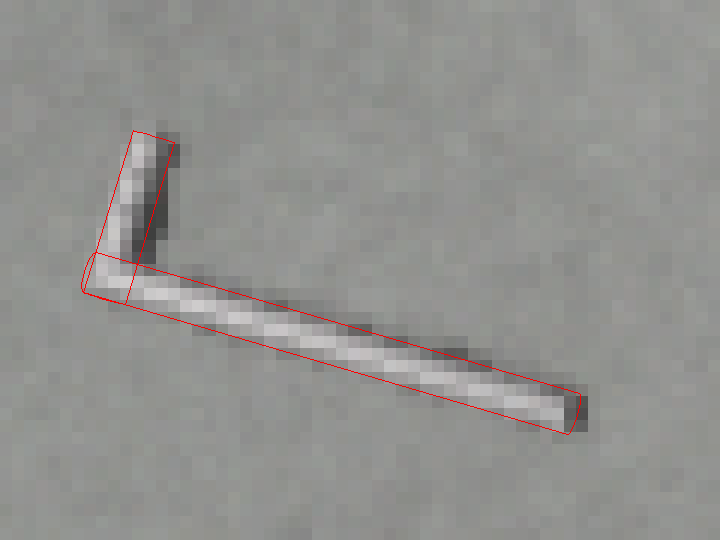

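View pics/ov_side_pin.png

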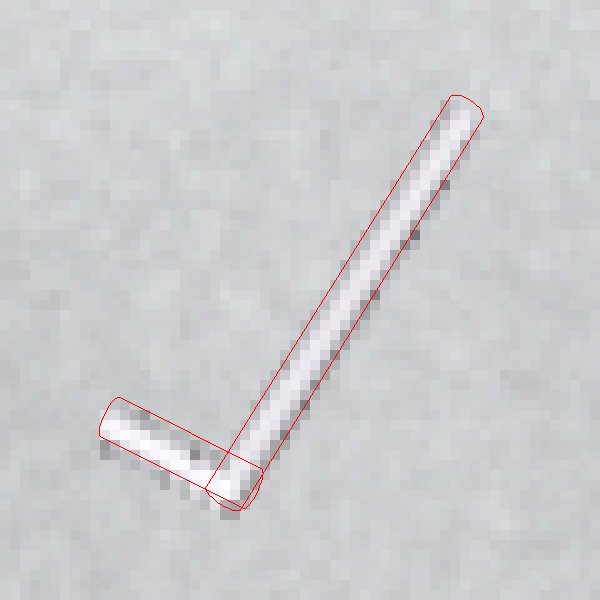

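```bash
cat > plan.py <<'E'
import sys,json
import numpy as np
from rig import robot
from scipy.spatial.transform import Rotation as Ro
def plan(t,ang=None,step=40):
    o=robot.get_obs(); p=o["position"]*1000; R=Ro.from_quat(o["tool_rot"])
    Y=R.as_matrix()[:,1]; a=np.arctan2(Y[1],Y[0]); S=0
    if ang is not None: S=-((ang-a+np.pi/2)%np.pi-np.pi/2)
    d=np.array(t)*1000-p
    n=max(1,int(np.ceil(max(np.abs(d).max()/step,np.linalg.norm(d)/45,abs(S)/.14))))
    rows=[];M=R.as_matrix()
    for i in range(n):
        l=M.T@(d/n); rows.append(dict(x=round(l[0],1),y=round(l[1],1),z=round(l[2],1),spin=round(S/n,3)))
        M=M@Ro.from_rotvec([0,0,S/n]).as_matrix()
    tilt=np.degrees(np.arccos(-R.as_matrix()[2,2]))
    print("t %.2f pos %s yang %.4f tilt %.2f grip %.4f F %s"%(o["time"],p.round(1),a,tilt,o["grip_width"],o["ft_force"].round(1)))
    print("delta",d.round(1),"S %.3f n %d"%(S,n))
    for i in range(0,n,8): print(json.dumps(rows[i:i+8]))
if __name__=="__main__":
    v=[float(x) for x in sys.argv[1:]]; plan(v[:3],*v[3:])
E
python3 plan.py .506 .303 .13 -.262
```

```text
t 1.30 pos [211.8 588.  222.5] yang 1.2251 tilt 0.00 grip 0.0871 F [ 0.1  0.  -0.6]
delta [ 294.2 -285.   -92.5] S 1.487 n 11
[{"x": -33.9, "y": -15.3, "z": 8.4, "spin": 0.135}, {"x": -35.7, "y": -10.6, "z": 8.4, "spin": 0.135}, {"x": -36.8, "y": -5.7, "z": 8.4, "spin": 0.135}, {"x": -37.2, "y": -0.7, "z": 8.4, "spin": 0.135}, {"x": -37.0, "y": 4.3, "z": 8.4, "spin": 0.135}, {"x": -36.1, "y": 9.3, "z": 8.4, "spin": 0.135}, {"x": -34.5, "y": 14.1, "z": 8.4, "spin": 0.135}, {"x": -32.3, "y": 18.6, "z": 8.4, "spin": 0.135}]
[{"x": -29.5, "y": 22.8, "z": 8.4, "spin": 0.135}, {"x": -26.1, "y": 26.5, "z": 8.4, "spin": 0.135}, {"x": -22.3, "y": 29.8, "z": 8.4, "spin": 0.135}]
```

Call:
{"name": "play_rows", "arguments": {"commands": [{"x": -34,"y": -15,"z": 8,"spin": 0.135},{"x": -36,"y": -11,"z": 8,"spin": 0.135},{"x": -37,"y": -6,"z": 8,"spin": 0.135},{"x": -37,"y": -1,"z": 8,"spin": 0.135},{"x": -37,"y": 4,"z": 8,"spin": 0.135},{"x": -36,"y": 9,"z": 8,"spin": 0.135},{"x": -34,"y": 14,"z": 8,"spin": 0.135},{"x": -32,"y": 19,"z": 8,"spin": 0.135}], "grip": 0.6}}

```text
time: 2.1
position: [0.4272, 0.3768, 0.1583]
tool_rot: [0.666, 0.746, 0.005, -0.001]
ft_force: [-0.3, 0.6, -0.4]
grip_width: 0.0525
```

```bash
python3 plan.py .506 .303 .13 -.262
```

```text
t 2.10 pos [427.2 376.8 158.3] yang 0.1121 tilt 0.57 grip 0.0525 F [-0.3  0.6 -0.4]
delta [ 78.8 -73.8 -28.3] S 0.374 n 3
[{"x": -27.5, "y": 23.3, "z": 9.4, "spin": 0.125}, {"x": -24.4, "y": 26.5, "z": 9.4, "spin": 0.125}, {"x": -20.9, "y": 29.3, "z": 9.4, "spin": 0.125}]
```

Call:
{"name": "play_rows", "arguments": {"commands": [{"x": -27,"y": 23,"z": 9,"spin": 0.125},{"x": -24,"y": 26,"z": 9,"spin": 0.125},{"x": -21,"y": 29,"z": 9,"spin": 0.125},{"x": 0,"y": 0,"z": 0,"spin": 0}]}}

```text
time: 2.5
position: [0.5118, 0.2968, 0.1298]
tool_rot: [0.801, 0.599, 0.006, -0.001]
ft_force: [-0.8, 1.0, 0.7]
grip_width: 0.052
```

```bash
python3 plan.py .506 .303 .05 -.262; python3 - <<'E'
from rig import robot,cams,nets
from h import *
import pickle
D={n:cams.camera(n) for n in ["top","side"]}
pickle.dump(D,open("d1.pkl","wb"))
p=robot.get_obs()["position"]
for n in D:
    u,v=proj(D[n],p)[0]; print(n,u,v)
    crop(D[n]["img"],int(u)-40,int(v)-30,int(u)+40,int(v)+30,10,f"pics/{n}1.png")
E
```

```text
t 2.50 pos [511.8 296.8 129.8] yang -0.2864 tilt 0.69 grip 0.0520 F [-0.8  1.   0.7]
delta [ -5.8   6.2 -79.8] S -0.024 n 2
[{"x": 1.7, "y": -3.9, "z": 39.9, "spin": -0.012}, {"x": 1.8, "y": -3.8, "z": 39.9, "spin": -0.012}]
top 208.3400887407546 211.0587841735926
side 307.61417178100425 285.0554265368234
```

View pics/top1.png

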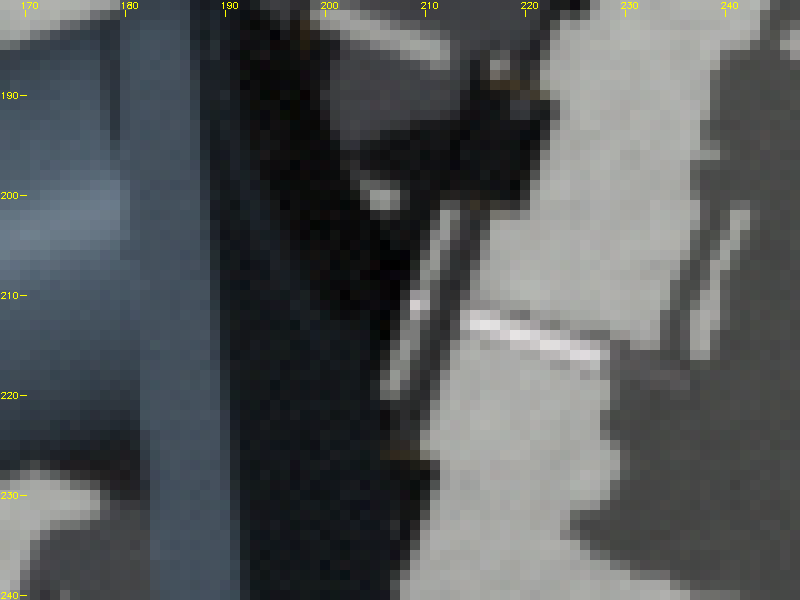

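View pics/side1.png

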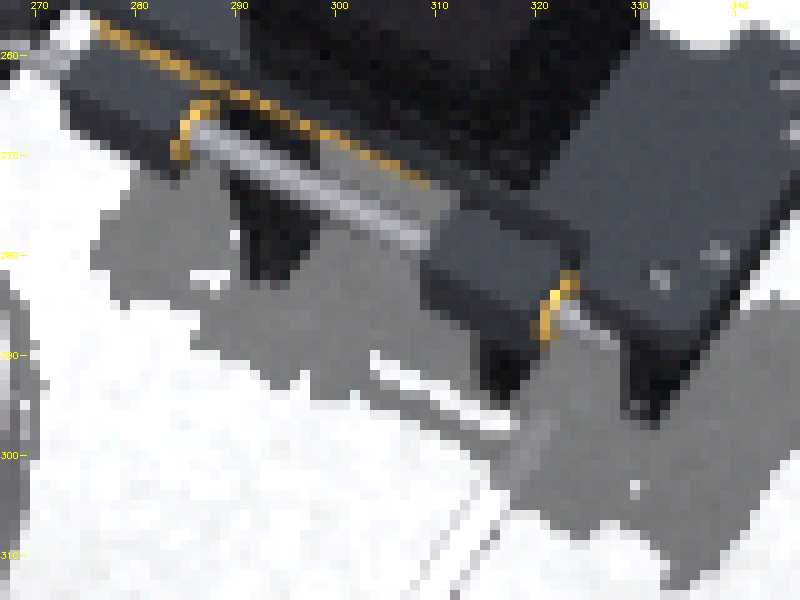

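Call:
{"name": "play_rows", "arguments": {"commands": [{"x": 2,"y": -4,"z": 40,"spin": 0.0},{"x": 0,"y": 0,"z": 35,"spin": 0.0},{"x": 0,"y": 0,"z": 0,"spin": 0}]}}

```text
time: 2.9
position: [0.5054, 0.3066, 0.0567]
tool_rot: [0.797, 0.603, 0.008, -0.002]
ft_force: [-1.7, -0.1, -0.8]
grip_width: 0.052
```

```bash
python3 plan.py .506 .303 .012 -.262; python3 - <<'E'
from rig import robot,cams,nets
from h import *
import pickle
D={n:cams.camera(n) for n in ["side"]}
p=robot.get_obs()["position"]
for n in D:
    u,v=proj(D[n],p)[0]; print(n,u,v)
    crop(D[n]["img"],int(u)-40,int(v)-30,int(u)+40,int(v)+30,10,f"pics/{n}2.png")
E
```

```text
t 2.90 pos [505.4 306.6  56.7] yang -0.2753 tilt 0.95 grip 0.0520 F [-1.7 -0.1 -0.8]
delta [  0.6  -3.6 -44.7] S -0.013 n 2
[{"x": -2.0, "y": 0.6, "z": 22.3, "spin": -0.007}, {"x": -2.0, "y": 0.6, "z": 22.3, "spin": -0.007}]
side 308.8639158983103 304.45105008199084
```

View pics/side2.png

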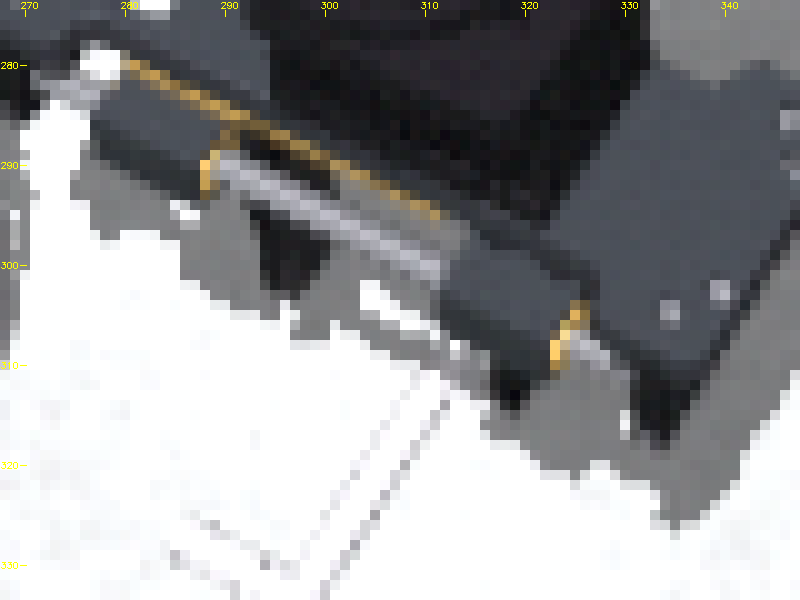

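Call:
{"name": "play_rows", "arguments": {"commands": [{"x": -1,"y": 1,"z": 25,"spin": -0.01},{"x": -1,"y": 0,"z": 18,"spin": 0.0},{"x": 0,"y": 0,"z": 6,"spin": 0}]}}

```text
time: 3.25
position: [0.5101, 0.3103, 0.0154]
tool_rot: [0.792, 0.61, 0.015, 0.0]
ft_force: [-0.3, -1.1, 0.4]
grip_width: 0.0523
```

```bash
python3 plan.py .506 .303 .003 -.262
```

```text
t 3.25 pos [510.1 310.3  15.4] yang -0.2588 tilt 1.72 grip 0.0523 F [-0.3 -1.1  0.4]
delta [ -4.1  -7.3 -12.4] S 0.003 n 1
[{"x": -8.4, "y": -2.4, "z": 12.2, "spin": 0.003}]
```

Call:
{"name": "play_rows", "arguments": {"commands": [{"x": -8,"y": -2,"z": 2,"spin": 0},{"x": 0,"y": 0,"z": 0,"spin": 0}]}}

```text
time: 3.45
position: [0.5063, 0.3041, 0.0155]
tool_rot: [0.792, 0.611, 0.016, 0.0]
ft_force: [0.6, 0.3, -0.6]
grip_width: 0.0522
```

```bash
python3 plan.py .506 .303 .003 -.262
```

```text
t 3.45 pos [506.3 304.1  15.5] yang -0.2564 tilt 1.86 grip 0.0522 F [ 0.6  0.3 -0.6]
delta [ -0.3  -1.1 -12.5] S 0.006 n 1
[{"x": -1.5, "y": -0.3, "z": 12.5, "spin": 0.006}]
```

Call:
{"name": "play_rows", "arguments": {"commands": [{"x": 0,"y": 0,"z": 0,"spin": 0},{"x": 0,"y": 0,"z": 0,"spin": 0},{"x": 0,"y": 0,"z": 0,"spin": 0}]}}

```text
time: 3.75
position: [0.5079, 0.3048, 0.0188]
tool_rot: [0.791, 0.611, 0.019, 0.001]
ft_force: [-0.2, 0.2, 0.7]
grip_width: 0.0523
```

```bash
python3 plan.py .506 .303 .003 -.262; python3 -c "
from rig import robot
for i in range(2):
    o=robot.get_obs();print(o['q'].round(4),o['tool_rot'].round(4),o['joint_velocities'].round(3))"
```

```text
t 3.75 pos [507.9 304.8  18.8] yang -0.2565 tilt 2.16 grip 0.0523 F [-0.2  0.2  0.7]
delta [ -1.9  -1.8 -15.8] S 0.006 n 1
[{"x": -2.6, "y": -1.8, "z": 15.7, "spin": 0.006}]
[0.347  0.7655 1.6824 0.0152 0.6572 0.5913] [0.7915 0.6109 0.0188 0.0012] [-0.001 -0.011 -0.002  0.001  0.004 -0.002]
[0.347  0.7655 1.6824 0.0152 0.6572 0.5913] [0.7915 0.6109 0.0188 0.0012] [-0.001 -0.011 -0.002  0.001  0.004 -0.002]
```

Call:
{"name": "play_rows", "arguments": {"commands": [{"x": 0,"y": 0,"z": -40,"spin": 0}]}}

```text
time: 3.85
position: [0.5033, 0.3025, 0.0547]
tool_rot: [0.792, 0.611, 0.014, -0.0]
ft_force: [0.3, -0.1, -0.6]
grip_width: 0.0522
```

```bash
cat > st.py <<'E'
from rig import robot
from scipy.spatial.transform import Rotation as Ro
import numpy as np
o=robot.get_obs(); M=Ro.from_quat(o["tool_rot"]).as_matrix(); p=o["position"]
r=p[:2]/np.linalg.norm(p[:2]); t=np.array([-r[1],r[0]])
print("t %.2f pos %s tiltdeg radial %.2f tang %.2f yang %.4f grip %.4f F %s"%(o["time"],(p*1000).round(1),np.degrees(M[:2,2]@r),np.degrees(M[:2,2]@t),np.arctan2(M[1,1],M[0,1]),o["grip_width"],o["ft_force"].round(1)), "q",o["q"].round(3),"qd",o["joint_velocities"].round(2))
E
python3 st.py
```

```text
t 3.85 pos [503.3 302.5  54.7] tiltdeg radial 1.54 tang 0.24 yang -0.2566 grip 0.0522 F [ 0.3 -0.1 -0.6] q [0.346 0.704 1.676 0.014 0.736 0.592] qd [-0.   -0.76 -0.13 -0.01  0.8   0.01]
```

Call:
{"name": "play_rows", "arguments": {"commands": [{"x": 0,"y": 0,"z": 0,"spin": 0}]}}

```text
time: 3.95
position: [0.5068, 0.3038, 0.0589]
tool_rot: [0.792, 0.611, 0.018, 0.001]
ft_force: [1.3, 1.1, -0.3]
grip_width: 0.0522
```

```bash
python3 st.py
```

```text
t 3.95 pos [506.8 303.8  58.9] tiltdeg radial 2.07 tang 0.14 yang -0.2567 grip 0.0522 F [ 1.3  1.1 -0.3] q [0.346 0.698 1.672 0.014 0.736 0.592] qd [-0.01  0.11  0.05 -0.   -0.02 -0.  ]
```

```bash
cat > wait.py <<'E'
import sys
from rig import cams
for i in range(int(sys.argv[1])): cams.camera("top")
exec(open("st.py").read())
E
python3 wait.py 2;python3 wait.py 4
```

```text
t 4.05 pos [503.7 302.6  55.5] tiltdeg radial 1.63 tang 0.22 yang -0.2567 grip 0.0522 F [-1.5 -1.1 -0.6] q [0.346 0.703 1.676 0.014 0.736 0.592] qd [ 0.    0.03  0.02 -0.   -0.   -0.  ]
t 4.25 pos [502.8 302.2  54. ] tiltdeg radial 1.46 tang 0.25 yang -0.2566 grip 0.0522 F [ 0.5 -0.   0.1] q [0.346 0.705 1.677 0.014 0.735 0.592] qd [ 0.  0. -0.  0. -0.  0.]
```

Call:
{"name": "play_rows", "arguments": {"commands": [{"x": 0,"y": 0,"z": -40,"spin": 0}]}}

```text
time: 4.35
position: [0.4979, 0.2999, 0.0889]
tool_rot: [0.792, 0.611, 0.007, -0.003]
ft_force: [0.7, -0.1, 0.2]
grip_width: 0.0522
```

```bash
python3 st.py; python3 wait.py 4
```

```text
t 4.35 pos [497.9 299.9  88.9] tiltdeg radial 0.72 tang 0.39 yang -0.2568 grip 0.0522 F [ 0.7 -0.1  0.2] q [0.345 0.648 1.665 0.013 0.818 0.593] qd [-0.   -0.71 -0.2  -0.01  0.84  0.01]
t 4.55 pos [502.3 301.7  94.2] tiltdeg radial 1.52 tang 0.24 yang -0.2566 grip 0.0522 F [ 0.1 -0.8 -0.2] q [0.345 0.64  1.661 0.013 0.816 0.593] qd [0.   0.02 0.02 0.   0.   0.  ]
```

Call:
{"name": "play_rows", "arguments": {"commands": [{"x": 0,"y": 0,"z": 40,"spin": 0}]}}

```text
time: 4.65
position: [0.5069, 0.3038, 0.0574]
tool_rot: [0.792, 0.611, 0.019, 0.001]
ft_force: [2.3, 1.4, -0.6]
grip_width: 0.0523
```

```bash
python3 st.py; python3 wait.py 4
```

```text
t 4.65 pos [506.9 303.8  57.4] tiltdeg radial 2.13 tang 0.13 yang -0.2567 grip 0.0523 F [ 2.3  1.4 -0.6] q [0.346 0.7   1.673 0.014 0.732 0.592] qd [ 0.    0.72  0.2   0.01 -0.86 -0.01]
t 4.85 pos [501.5 301.7  52.6] tiltdeg radial 1.25 tang 0.29 yang -0.2566 grip 0.0524 F [-0.2 -0.7  0. ] q [0.346 0.707 1.678 0.014 0.736 0.592] qd [ 0.   -0.04 -0.03  0.   -0.01 -0.  ]
```

Call:
{"name": "play_rows", "arguments": {"commands": [{"x": 0,"y": 0,"z": -40,"spin": 0},{"x": 0,"y": 0,"z": -10,"spin": 0},{"x": 0,"y": 0,"z": 0,"spin": 0}]}}

```text
time: 5.15
position: [0.5005, 0.3009, 0.1048]
tool_rot: [0.792, 0.611, 0.011, -0.001]
ft_force: [-0.8, -1.4, 0.1]
grip_width: 0.0522
```

```bash
python3 wait.py 3; python3 plan.py .506 .303 .055 -.262
```

```text
t 5.30 pos [499.7 300.6 103. ] tiltdeg radial 1.02 tang 0.34 yang -0.2567 grip 0.0524 F [-0.1 -0.3 -0.5] q [0.345 0.626 1.656 0.012 0.843 0.593] qd [-0.    0.02  0.01 -0.    0.    0.  ]
t 5.30 pos [499.7 300.6 103. ] yang -0.2567 tilt 1.08 grip 0.0524 F [-0.1 -0.3 -0.5]
delta [  6.3   2.4 -48. ] S 0.005 n 2
[{"x": 1.6, "y": 2.5, "z": 24.0, "spin": 0.003}, {"x": 1.6, "y": 2.5, "z": 24.0, "spin": 0.003}]
```

Call:
{"name": "play_rows", "arguments": {"commands": [{"x": 0,"y": 0,"z": -40,"spin": 0},{"x": 3,"y": 5,"z": 30,"spin": 0}]}}

```text
time: 5.5
position: [0.5065, 0.3027, 0.1152]
tool_rot: [0.792, 0.611, 0.011, -0.001]
ft_force: [2.3, 0.1, -0.1]
grip_width: 0.052
```

```bash
python3 wait.py 4; python3 plan.py .506 .303 .07 -.262
```

```text
t 5.70 pos [498.9 299.6 106.5] tiltdeg radial -0.01 tang 0.54 yang -0.2569 grip 0.0521 F [-0.6 -0.3  0. ] q [0.344 0.625 1.643 0.012 0.876 0.593] qd [ 0.   -0.02 -0.01  0.   -0.01  0.  ]
t 5.70 pos [498.9 299.6 106.5] yang -0.2569 tilt 0.54 grip 0.0521 F [-0.6 -0.3  0. ]
delta [  7.1   3.4 -36.5] S 0.005 n 1
[{"x": 4.9, "y": 6.2, "z": 36.5, "spin": 0.005}]
```

Call:
{"name": "play_rows", "arguments": {"commands": [{"x": 4,"y": 6,"z": 48,"spin": 0.005}]}}

```text
time: 5.8
position: [0.5097, 0.3041, 0.0632]
tool_rot: [0.793, 0.609, 0.006, -0.003]
ft_force: [2.4, 1.4, -0.1]
grip_width: 0.0521
```

```bash
python3 wait.py 4; python3 plan.py .506 .303 .02 -.262
```

```text
t 6.00 pos [503.9 301.8  57.5] tiltdeg radial -0.26 tang 0.59 yang -0.2618 grip 0.0521 F [-0.7  0.2  0.4] q [0.345 0.708 1.649 0.013 0.791 0.597] qd [ 0.   -0.07 -0.03  0.   -0.01  0.  ]
t 6.00 pos [503.9 301.8  57.5] yang -0.2618 tilt 0.65 grip 0.0521 F [-0.7  0.2  0.4]
delta [  2.1   1.2 -37.5] S 0.000 n 1
[{"x": 1.6, "y": 2.1, "z": 37.5, "spin": 0.0}]
```

Call:
{"name": "play_rows", "arguments": {"commands": [{"x": 1.5,"y": 2,"z": 40,"spin": 0.0}]}}

```text
time: 6.1
position: [0.5111, 0.3051, 0.0236]
tool_rot: [0.793, 0.609, 0.005, -0.003]
ft_force: [1.9, -0.0, -0.3]
grip_width: 0.052
```

```bash
python3 wait.py 3; python3 plan.py .506 .303 .0025 -.262; python3 - <<'E'
from rig import robot,cams,nets
from h import *
for n in ["side","top"]:
    c=cams.camera(n); p=robot.get_obs()["position"]
    u,v=proj(c,p)[0]; print(n,u,v)
    crop(c["img"],int(u)-40,int(v)-30,int(u)+40,int(v)+30,10,f"pics/{n}3.png")
E
```

```text
t 6.25 pos [504.8 302.6  18.1] tiltdeg radial -0.40 tang 0.62 yang -0.2617 grip 0.0526 F [-0.5  0.4 -0.5] q [0.345 0.774 1.657 0.014 0.72  0.596] qd [ 0.   -0.05 -0.02  0.   -0.    0.  ]
t 6.25 pos [504.8 302.6  18.1] yang -0.2617 tilt 0.74 grip 0.0526 F [-0.5  0.4 -0.5]
delta [  1.2   0.4 -15.6] S 0.000 n 1
[{"x": 0.6, "y": 1.2, "z": 15.6, "spin": 0.0}]
side 310.08494807903674 311.2449111542587
top 216.93261713732687 212.59349714865508
```

View pics/side3.png

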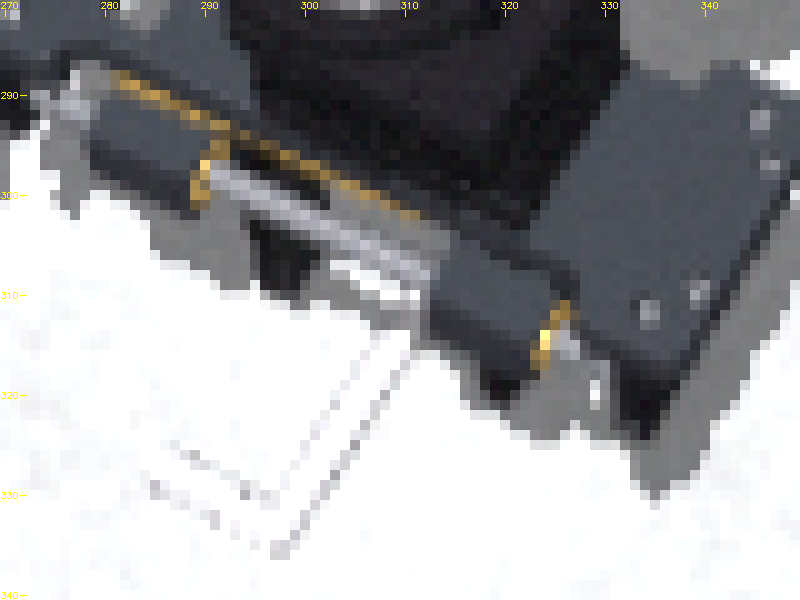

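View pics/top3.png

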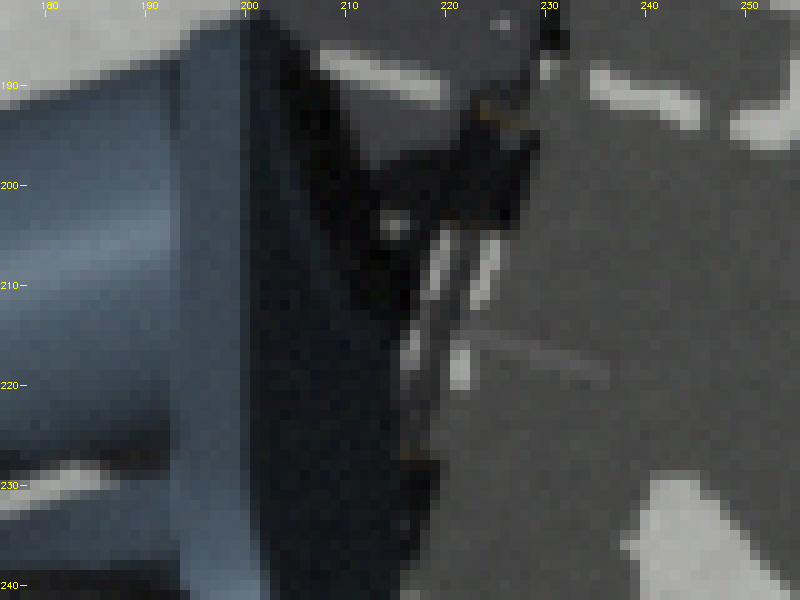

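Call:
{"name": "play_rows", "arguments": {"commands": [{"x": 0.5,"y": 1,"z": 15.5,"spin": 0.0}]}}

```text
time: 6.45
position: [0.5108, 0.3049, 0.0087]
tool_rot: [0.793, 0.609, 0.004, -0.004]
ft_force: [0.5, 1.6, 0.6]
grip_width: 0.0521
```

```bash
python3 wait.py 3
```

```text
t 6.60 pos [508.1 303.8   5.5] tiltdeg radial -0.02 tang 0.55 yang -0.2616 grip 0.0520 F [0.4 0.6 0.4] q [0.345 0.796 1.655 0.015 0.693 0.596] qd [-0.  0. -0.  0.  0.  0.]
```

Call:
{"name": "play_rows", "arguments": {"commands": [{"x": -1,"y": -2,"z": 4,"spin": 0.0}]}}

```text
time: 6.7
position: [0.5068, 0.3037, 0.0024]
tool_rot: [0.793, 0.609, 0.002, -0.004]
ft_force: [0.3, -0.4, 0.8]
grip_width: 0.0522
```

```bash
python3 wait.py 4
```

```text
t 6.90 pos [505.7 303.4   1.5] tiltdeg radial -0.03 tang 0.55 yang -0.2616 grip 0.0524 F [ 0.6 -0.1 -0. ] q [0.346 0.801 1.662 0.015 0.681 0.596] qd [ 0. -0. -0.  0. -0.  0.]
```

Positioned at tip height 1.5 mm with no contact. Now I'll close.

Call:
{"name": "play_rows", "arguments": {"commands": [{"x": 0,"y": 0,"z": 0,"spin": 0.0}], "grip": 0, "newtons": 30}}

```text
time: 7.0
position: [0.5058, 0.3034, 0.0016]
tool_rot: [0.793, 0.609, 0.0, -0.005]
ft_force: [-0.1, -0.0, -0.1]
grip_width: 0.0491
```

```bash
python3 wait.py 6; python3 wait.py 6
```

```text
t 7.30 pos [505.8 303.4   1.5] tiltdeg radial -0.03 tang 0.55 yang -0.2616 grip 0.0282 F [-0.1 -0.2  0.2] q [0.346 0.801 1.662 0.015 0.681 0.596] qd [-0. -0. -0. -0. -0. -0.]
t 7.60 pos [505.8 303.4   1.5] tiltdeg radial -0.02 tang 0.55 yang -0.2617 grip 0.0090 F [-0.2 -0.1 -0.5] q [0.346 0.801 1.662 0.015 0.681 0.596] qd [-0. -0.  0. -0.  0. -0.]
```

```bash
python3 wait.py 4
```

```text
t 7.80 pos [505.8 303.4   1.5] tiltdeg radial -0.02 tang 0.55 yang -0.2616 grip 0.0091 F [ 0.5 -0.9  0.9] q [0.346 0.801 1.662 0.015 0.681 0.596] qd [-0. -0. -0.  0. -0.  0.]
```

Call:
{"name": "play_rows", "arguments": {"commands": [{"x": 0,"y": 0,"z": -40,"spin": 0.0}]}}

```text
time: 7.9
position: [0.5017, 0.3013, 0.0367]
tool_rot: [0.793, 0.609, -0.006, -0.007]
ft_force: [-0.8, -0.6, -1.1]
grip_width: 0.0085
```

```bash
python3 wait.py 4; python3 - <<'E'
from rig import robot,cams,nets
from h import *
for n in ["side","top"]:
    c=cams.camera(n); p=robot.get_obs()["position"]
    u,v=proj(c,p)[0]; print(n,u,v)
    crop(c["img"],int(u)-40,int(v)-30,int(u)+40,int(v)+30,10,f"pics/{n}4.png")
E
```

```text
t 8.10 pos [506.5 303.3  42.2] tiltdeg radial 0.07 tang 0.53 yang -0.2616 grip 0.0090 F [-0.7 -0.3 -0.9] q [0.345 0.734 1.652 0.013 0.757 0.597] qd [-0.    0.03  0.02 -0.    0.   -0.  ]
side 309.9070185258581 306.6342708291648
top 215.3602360979975 213.06020025740796
```

View pics/side4.png

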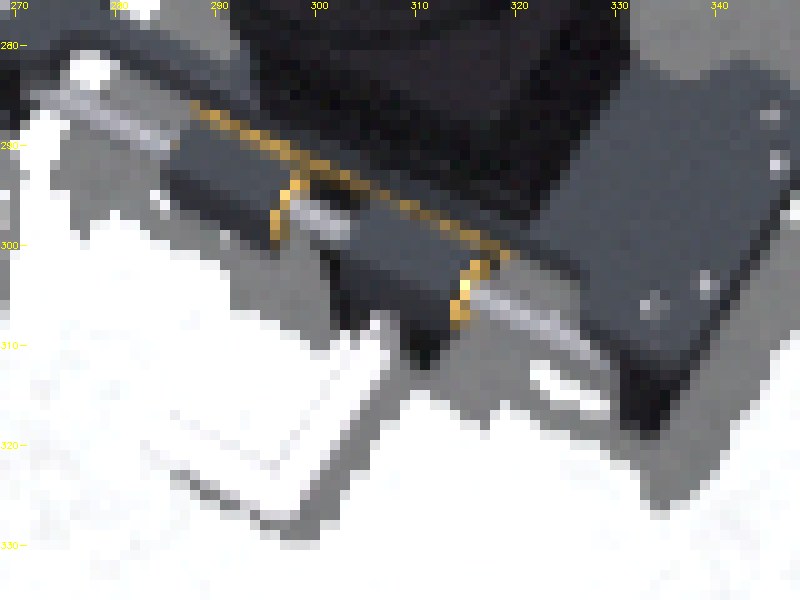

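Call:
{"name": "play_rows", "arguments": {"commands": [{"x": 0,"y": 0,"z": -45,"spin": 0.0}]}}

```text
time: 8.3
position: [0.4999, 0.3002, 0.0791]
tool_rot: [0.793, 0.609, -0.009, -0.008]
ft_force: [-0.8, 0.3, -1.7]
grip_width: 0.0087
```

```bash
python3 wait.py 3; python3 plan.py .592 .077 .125 -.18 45
```

```text
t 8.45 pos [506.8 302.9  87. ] tiltdeg radial 0.08 tang 0.52 yang -0.2615 grip 0.0089 F [-0.   0.5 -1.6] q [0.345 0.663 1.633 0.012 0.846 0.598] qd [ 0.    0.03  0.04 -0.   -0.   -0.  ]
t 8.45 pos [506.8 302.9  87. ] yang -0.2615 tilt 0.53 grip 0.0089 F [-0.   0.5 -1.6]
delta [  85.2 -225.9   38. ] S -0.082 n 6
[{"x": -32.7, "y": 23.4, "z": -6.7, "spin": -0.014}, {"x": -33.0, "y": 23.0, "z": -6.7, "spin": -0.014}, {"x": -33.3, "y": 22.5, "z": -6.7, "spin": -0.014}, {"x": -33.6, "y": 22.1, "z": -6.7, "spin": -0.014}, {"x": -33.9, "y": 21.6, "z": -6.7, "spin": -0.014}, {"x": -34.2, "y": 21.1, "z": -6.7, "spin": -0.014}]
```

Call:
{"name": "play_rows", "arguments": {"commands": [{"x": -33,"y": 23,"z": -15,"spin": -0.014},{"x": -33,"y": 23,"z": -10,"spin": -0.014},{"x": -33,"y": 22.5,"z": -5,"spin": -0.014},{"x": -33.5,"y": 22,"z": -5,"spin": -0.014},{"x": -34,"y": 21.5,"z": -5,"spin": -0.014}]}}

```text
time: 8.95
position: [0.5722, 0.1139, 0.1182]
tool_rot: [0.767, 0.642, -0.005, -0.009]
ft_force: [0.0, 0.6, -0.4]
grip_width: 0.0088
```

```bash
python3 wait.py 4; python3 plan.py .592 .077 .125 -.18 45
```

```text
t 9.15 pos [572.3 114.4 118.2] tiltdeg radial -0.95 tang 0.65 yang -0.1812 grip 0.0088 F [ 0.4  0.6 -1.9] q [0.002 0.615 1.618 0.01  0.927 0.177] qd [ 0.04 -0.    0.02  0.    0.01  0.  ]
t 9.15 pos [572.3 114.4 118.2] yang -0.1812 tilt 1.15 grip 0.0088 F [ 0.4  0.6 -1.9]
delta [ 19.7 -37.4   6.8] S -0.001 n 1
[{"x": -33.2, "y": 26.0, "z": -7.4, "spin": -0.001}]
```

Call:
{"name": "play_rows", "arguments": {"commands": [{"x": -33,"y": 26,"z": -7,"spin": 0}]}}

```text
time: 9.25
position: [0.5866, 0.0818, 0.1223]
tool_rot: [0.766, 0.642, -0.007, -0.013]
ft_force: [0.6, -0.3, -1.6]
grip_width: 0.0094
```

```bash
python3 wait.py 4; python3 plan.py .592 .077 .085 -.18 45;  cat > look.py <<'E'
import sys
from rig import robot,cams,nets
from h import *
import pickle
k=sys.argv[1]; w=[int(x) for x in sys.argv[2:10]]
D={n:cams.camera(n) for n in ["top","side"]}
for n in D: D[n]["obs"]=robot.get_obs()
pickle.dump(D,open(f"d{k}.pkl","wb"))
crop(D["top"]["img"],*w[:4],7,f"pics/top{k}.png"); crop(D["side"]["img"],*w[4:],7,f"pics/side{k}.png")
E
python3 look.py 5 265 140 375 220 265 160 355 245
```

```text
t 9.45 pos [591.1  77.9 123.7] tiltdeg radial -1.11 tang 0.64 yang -0.1815 grip 0.0089 F [-0.5  1.1 -0.6] q [-0.06   0.622  1.579  0.009  0.962  0.116] qd [ 0.02 -0.    0.03  0.    0.01 -0.  ]
t 9.45 pos [591.1  77.9 123.7] yang -0.1815 tilt 1.28 grip 0.0089 F [-0.5  1.1 -0.6]
delta [  0.9  -0.9 -38.7] S -0.001 n 1
[{"x": -0.9, "y": 1.9, "z": 38.7, "spin": -0.001}]
```

View pics/top5.png

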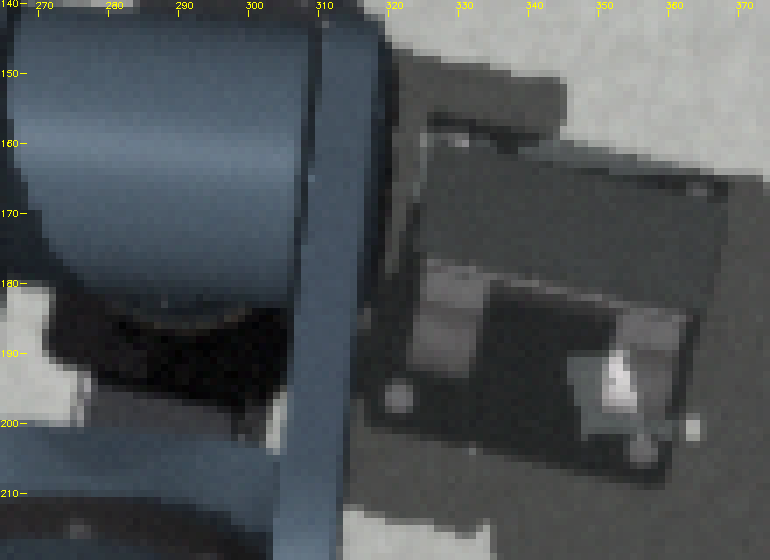

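View pics/side5.png

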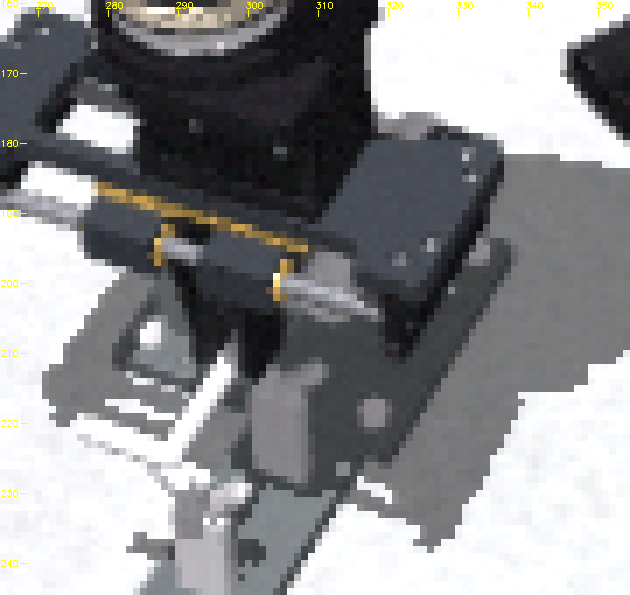

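```bash
python3 - <<'E'
from sil import *
D=pickle.load(open("d5.pkl","rb")); c=D["side"]
f=7;u0,v0,u1,v1=265,160,355,245
a=cv2.convertScaleAbs(cv2.resize(c["img"][v0:v1,u0:u1,::-1],None,fx=f,fy=f,interpolation=cv2.INTER_NEAREST),alpha=1.)
p=(.5911+.002,.0779-.0005,-.1815)
for L in PARTS["pin"]:
    L=L+np.array([0,0,123.7+3.5-5])
    q=cv2.convexHull((((proj(c,T(p,L))-[u0,v0]+.5)*f-.5)).astype(np.float32)).astype(np.int32)
    cv2.polylines(a,[q],True,(0,0,255))
pj=(.572,-.0437,-.18)
for L in [cyl(0,75,14,25.5,50.5),box(-21,21,151,159,12,85),box(-21,21,86,94,12,85),box(29,74,-58,58,0,86)]:
    q=cv2.convexHull((((proj(c,T(pj,L))-[u0,v0]+.5)*f-.5)).astype(np.float32)).astype(np.int32)
    cv2.polylines(a,[q],True,(0,200,0))
cv2.imwrite("pics/ov5.png",a)
E
```

```text
(no output)
```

View pics/ov5.png

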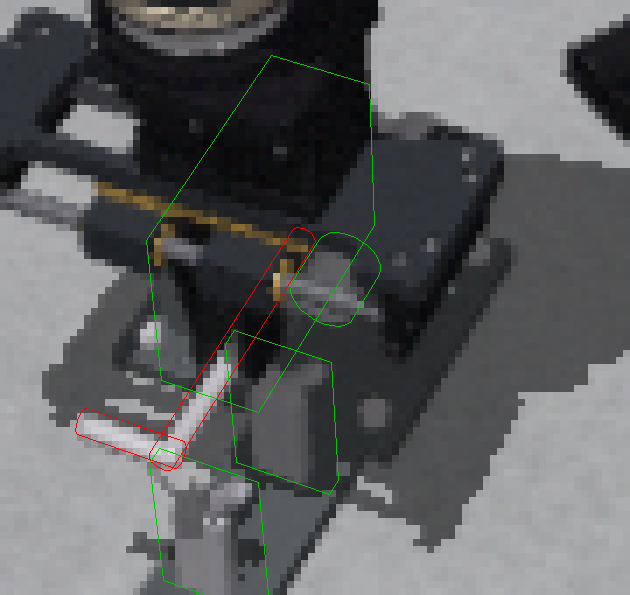

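Call:
{"name": "play_rows", "arguments": {"commands": [{"x": 0,"y": 2,"z": 36,"spin": 0}]}}

```text
time: 9.65
position: [0.5948, 0.08, 0.0912]
tool_rot: [0.767, 0.641, -0.002, -0.007]
ft_force: [1.8, 0.1, -1.2]
grip_width: 0.009
```

```bash
python3 wait.py 4; python3 plan.py .592 .077 .0725 -.18 45
```

```text
t 9.85 pos [589.9  79.8  87. ] tiltdeg radial -1.36 tang 0.70 yang -0.1784 grip 0.0085 F [ 0.1  0.  -1. ] q [-0.057  0.676  1.6    0.01   0.892  0.115] qd [-0.01 -0.03 -0.03 -0.   -0.01  0.  ]
t 9.85 pos [589.9  79.8  87. ] yang -0.1784 tilt 1.53 grip 0.0085 F [ 0.1  0.  -1. ]
delta [  2.1  -2.8 -14.5] S 0.002 n 1
[{"x": -2.4, "y": 3.0, "z": 14.4, "spin": 0.002}]
```

Call:
{"name": "play_rows", "arguments": {"commands": [{"x": -2.5,"y": 3,"z": 13,"spin": 0}]}}

```text
time: 9.95
position: [0.5939, 0.0777, 0.076]
tool_rot: [0.767, 0.642, -0.005, -0.01]
ft_force: [1.5, 0.5, -1.3]
grip_width: 0.0089
```

```bash
python3 wait.py 4; python3 plan.py .592 .077 .0715 -.18 45;python3 look.py 6 265 140 375 220 265 160 355 245
```

```text
t 10.15 pos [592.9  76.8  74.4] tiltdeg radial -1.27 tang 0.67 yang -0.1785 grip 0.0086 F [ 0.8  0.3 -1. ] q [-0.062  0.697  1.601  0.01   0.868  0.111] qd [-0. -0.  0. -0.  0.  0.]
t 10.15 pos [592.9  76.8  74.4] yang -0.1785 tilt 1.44 grip 0.0086 F [ 0.8  0.3 -1. ]
delta [-0.9  0.2 -2.9] S 0.001 n 1
[{"x": -0.0, "y": -0.8, "z": 2.9, "spin": 0.001}]
```

View pics/side6.png

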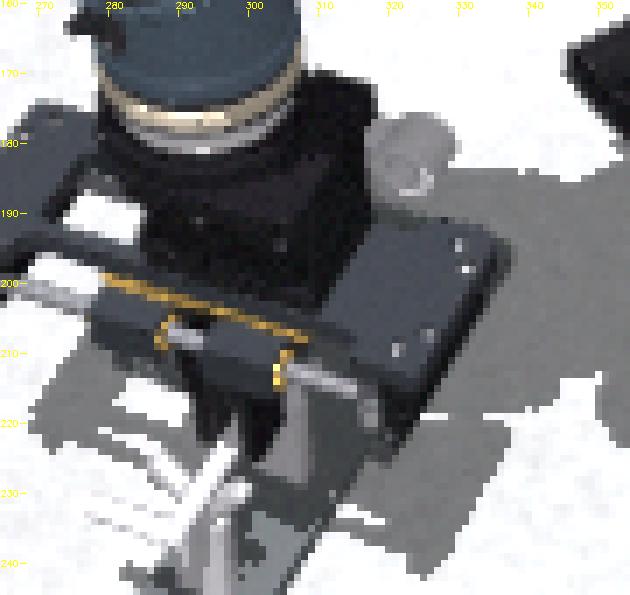

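Call:
{"name": "play_rows", "arguments": {"commands": [{"x": 0,"y": -1,"z": 2.5,"spin": 0}]}}

```text
time: 10.35
position: [0.5933, 0.0767, 0.0733]
tool_rot: [0.767, 0.641, -0.005, -0.009]
ft_force: [2.8, -1.0, 5.9]
grip_width: 0.0089
```

```bash
python3 wait.py 4
```

```text
t 10.55 pos [593.5  76.7  73.1] tiltdeg radial -1.03 tang 0.61 yang -0.1788 grip 0.0086 F [ 3.1 -1.4  5.1] q [-0.062  0.698  1.603  0.009  0.861  0.111] qd [ 0.  0. -0.  0.  0. -0.]
```

Call:
{"name": "play_rows", "arguments": {"commands": [{"x": 0,"y": 0,"z": 0,"spin": 0}], "grip": 0.5}}

```text
time: 10.65
position: [0.5932, 0.0767, 0.0733]
tool_rot: [0.767, 0.641, -0.005, -0.01]
ft_force: [-0.1, 0.1, -0.9]
grip_width: 0.012
```

```bash
python3 wait.py 8; python3 look.py 7 265 140 375 220 265 160 355 245
```

```text
t 11.05 pos [592.7  76.8  72.7] tiltdeg radial -1.13 tang 0.64 yang -0.1788 grip 0.0393 F [ 0.1 -0.3  0.5] q [-0.062  0.698  1.604  0.009  0.861  0.111] qd [ 0.   -0.   -0.01 -0.   -0.   -0.  ]
```

View pics/side7.png

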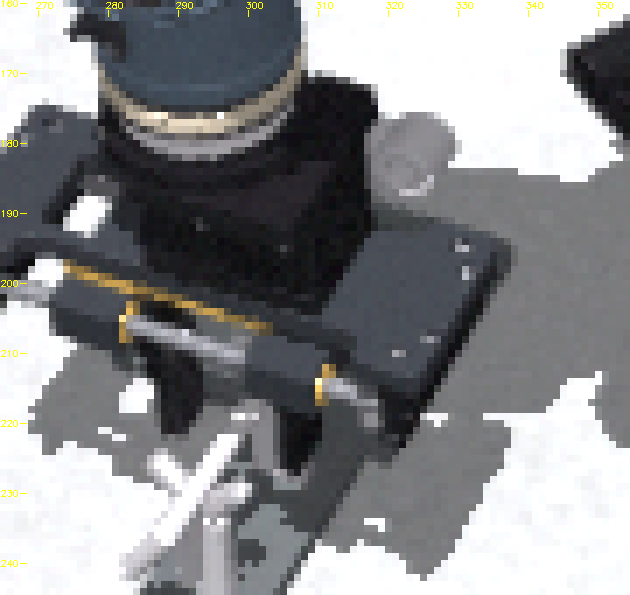

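Call:
{"name": "play_rows", "arguments": {"commands": [{"x": 0,"y": 0,"z": -46,"spin": 0}]}}

```text
time: 11.25
position: [0.5888, 0.0765, 0.113]
tool_rot: [0.767, 0.641, -0.011, -0.015]
ft_force: [-0.1, 0.4, -0.2]
grip_width: 0.0431
```

```bash
python3 wait.py 4
```

```text
t 11.45 pos [594.8  76.3 119.9] tiltdeg radial -0.94 tang 0.60 yang -0.1787 grip 0.0437 F [ 0.8 -0.   0.3] q [-0.062  0.63   1.575  0.009  0.955  0.111] qd [-0.    0.03  0.04  0.    0.    0.  ]
```

Call:
{"name": "play_rows", "arguments": {"commands": [{"x": 0,"y": 0,"z": -48,"spin": 0}]}}

```text
time: 11.55
position: [0.5896, 0.0761, 0.161]
tool_rot: [0.767, 0.641, -0.011, -0.015]
ft_force: [-0.2, -0.4, -0.5]
grip_width: 0.0437
```

```bash
python3 wait.py 4; python3 plan.py .492 -.328 .12 .99
```

```text
t 11.75 pos [595.7  75.9 168.2] tiltdeg radial -0.89 tang 0.58 yang -0.1786 grip 0.0437 F [-0.6 -0.1  0.6] q [-0.063  0.566  1.537  0.008  1.056  0.112] qd [-0.    0.03  0.04 -0.    0.   -0.  ]
t 11.75 pos [595.7  75.9 168.2] yang -0.1786 tilt 1.07 grip 0.0437 F [-0.6 -0.1  0.6]
delta [-103.7 -403.9  -48.2] S -1.169 n 11
[{"x": -37.8, "y": -2.7, "z": 4.2, "spin": -0.106}, {"x": -37.3, "y": -6.7, "z": 4.2, "spin": -0.106}, {"x": -36.4, "y": -10.6, "z": 4.2, "spin": -0.106}, {"x": -35.1, "y": -14.4, "z": 4.2, "spin": -0.106}, {"x": -33.4, "y": -18.0, "z": 4.2, "spin": -0.106}, {"x": -31.3, "y": -21.5, "z": 4.2, "spin": -0.106}, {"x": -28.8, "y": -24.7, "z": 4.2, "spin": -0.106}, {"x": -26.0, "y": -27.6, "z": 4.2, "spin": -0.106}]
[{"x": -23.0, "y": -30.2, "z": 4.2, "spin": -0.106}, {"x": -19.6, "y": -32.5, "z": 4.2, "spin": -0.106}, {"x": -16.1, "y": -34.4, "z": 4.2, "spin": -0.106}]
```

Call:
{"name": "play_rows", "arguments": {"commands": [{"x": -38,"y": -3,"z": 2,"spin": -0.106},{"x": -37,"y": -7,"z": 2,"spin": -0.106},{"x": -36,"y": -11,"z": 3,"spin": -0.106},{"x": -35,"y": -14,"z": 4,"spin": -0.106},{"x": -33,"y": -18,"z": 4,"spin": -0.106},{"x": -31,"y": -21,"z": 5,"spin": -0.106},{"x": -29,"y": -25,"z": 5,"spin": -0.106},{"x": -26,"y": -28,"z": 5,"spin": -0.106}], "grip": 0.75}}

```text
time: 12.55
position: [0.5118, -0.2181, 0.1224]
tool_rot: [0.415, 0.909, 0.001, -0.023]
ft_force: [1.0, -0.7, 0.4]
grip_width: 0.0652
```

```bash
python3 wait.py 4; python3 plan.py .492 -.328 .12 .99 45; python3 look.py 8 265 140 375 220 265 160 355 245
```

```text
t 12.75 pos [ 512.3 -217.4  122.7] tiltdeg radial -2.58 tang 0.16 yang 0.7067 grip 0.0653 F [-0.5  0.4  0.5] q [-0.599  0.589  1.662 -0.008  0.935 -1.301] qd [ 0.04 -0.02  0.    0.    0.    0.  ]
t 12.75 pos [ 512.3 -217.4  122.7] yang 0.7067 tilt 2.59 grip 0.0653 F [-0.5  0.4  0.5]
delta [ -20.3 -110.6   -2.7] S -0.283 n 3
[{"x": -23.7, "y": -29.1, "z": 0.4, "spin": -0.094}, {"x": -20.8, "y": -31.2, "z": 0.4, "spin": -0.094}, {"x": -17.8, "y": -33.0, "z": 0.4, "spin": -0.094}]
```

View pics/side8.png

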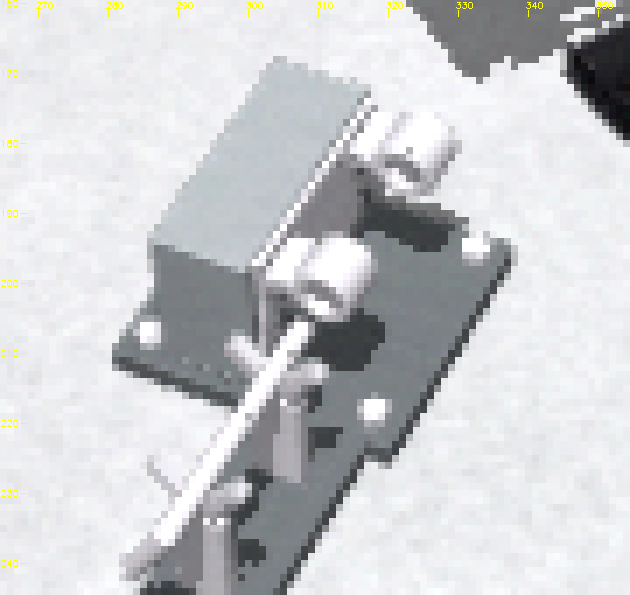

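View pics/top8.png

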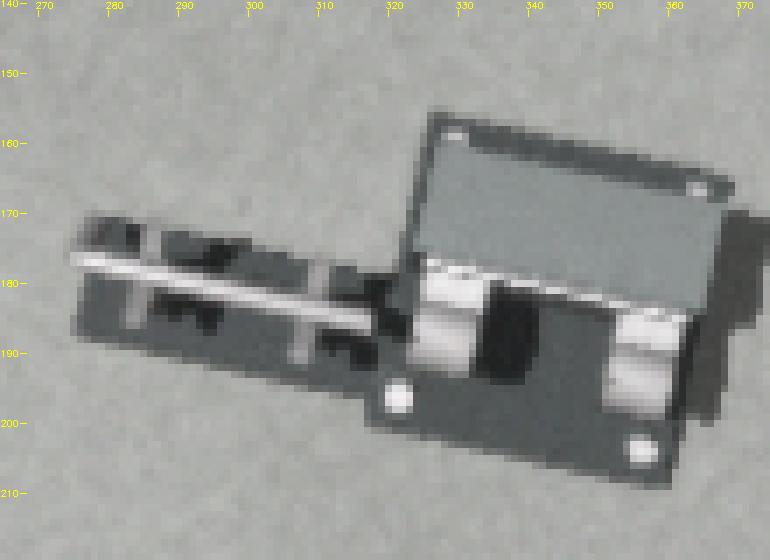

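Call:
{"name": "play_rows", "arguments": {"commands": [{"x": -24,"y": -29,"z": -28,"spin": -0.094}]}}

```text
time: 12.95
position: [0.5052, -0.2466, 0.1478]
tool_rot: [0.37, 0.928, 0.004, -0.028]
ft_force: [-0.5, -0.2, 0.5]
grip_width: 0.0652
```

```bash
python3 wait.py 3; python3 plan.py .492 -.328 .2 .99 45; python3 - <<'E'
from sil import *
D=pickle.load(open("d8.pkl","rb")); c=D["top"]; g=c["img"].mean(2)
us=np.arange(278,316); vs=[]
for u in us:
    v0=176.8+(u-275)*9.2/42; r=np.arange(int(v0)-2,int(v0)+4); w=np.clip(g[r,u]-95,0,None); vs.append((w*r).sum()/w.sum())
k=np.polyfit(us,vs,1); print(k, np.std(np.polyval(k,us)-vs))
W=onz(c,[[280,np.polyval(k,280)],[315,np.polyval(k,315)]],.078); d=W[0]-W[1]; print(W,"yaw",-np.arctan2(d[0],d[1]))
for yaw in (-.18,-.19,-.2):
    print(yaw,T((.5685,-.0431,yaw),[[0,60,75],[0,180,75]]))
c=D["side"]; g=c["img"].mean(2)
E
```

```text
t 13.10 pos [ 509.5 -254.5  152.6] tiltdeg radial -2.23 tang -0.07 yang 0.8033 grip 0.0653 F [ 0.   0.7 -0.7] q [-0.655  0.558  1.611 -0.01   1.01  -1.452] qd [0.02 0.02 0.06 0.02 0.01 0.02]
t 13.10 pos [ 509.5 -254.5  152.6] yang 0.8033 tilt 2.24 grip 0.0653 F [ 0.   0.7 -0.7]
delta [-17.5 -73.5  47.4] S -0.187 n 2
[{"x": -18.3, "y": -32.8, "z": -24.0, "spin": -0.093}, {"x": -15.2, "y": -34.4, "z": -24.0, "spin": -0.093}]
[  0.22422749 114.51560184] 0.09022903827281309
[[0.60335158 0.12292138 0.078     ]
 [0.58375152 0.02870668 0.078     ]] yaw -0.20511049790616576
-0.18 [[0.57924177 0.01593062 0.075     ]
 [0.60072532 0.13399186 0.075     ]]
-0.19 [[0.57983153 0.01582025 0.075     ]
 [0.6024946  0.13366076 0.075     ]]
-0.2 [[0.58042016 0.01570399 0.075     ]
 [0.60426048 0.13331198 0.075     ]]
```

Call:
{"name": "play_rows", "arguments": {"commands": [{"x": -18,"y": -33,"z": -25,"spin": -0.093}]}}

```text
time: 13.2
position: [0.4985, -0.284, 0.1743]
tool_rot: [0.328, 0.944, 0.005, -0.025]
ft_force: [0.3, -0.7, -0.1]
grip_width: 0.0653
```

```bash
python3 wait.py 3; python3 plan.py .492 -.328 .2 .99 45; python3 - <<'E'
from sil import *
D=pickle.load(open("d8.pkl","rb"))
c=D["side"]; g=c["img"].mean(2)
crop(c["img"],278,195,318,250,10,"pics/s8z.png")
vs=np.arange(207,238); us=[]
for v in vs:
    u0=306-(v-206)*20/33.; r=np.arange(int(u0)-4,int(u0)+5); 
    w=np.clip(g[v,r]-165,0,None); us.append((w*r).sum()/max(w.sum(),1e-6))
us=np.array(us); print(us.round(1))
ok=np.abs(us-np.polyval(np.polyfit(vs,us,1),vs))<.6
k=np.polyfit(vs[ok],us[ok],1); print(k,ok.sum(), np.std((np.polyval(k,vs)-us)[ok]))
W=onz(c,[[np.polyval(k,236),236],[np.polyval(k,208),208]],.078); d=W[0]-W[1]; print(W,"yaw",-np.arctan2(d[0],d[1]))
E
```

```text
t 13.35 pos [ 501.4 -291.7  178.5] tiltdeg radial -2.03 tang -0.23 yang 0.8946 grip 0.0652 F [-0.2 -0.  -0.9] q [-0.714  0.535  1.565 -0.012  1.076 -1.602] qd [0.02 0.02 0.06 0.02 0.01 0.02]
t 13.35 pos [ 501.4 -291.7  178.5] yang 0.8946 tilt 2.05 grip 0.0652 F [-0.2 -0.  -0.9]
delta [ -9.4 -36.3  21.5] S -0.095 n 1
[{"x": -14.7, "y": -34.4, "z": -21.7, "spin": -0.095}]
[307.1 306.5 305.6 304.6 304.4 303.6 302.9 302.4 301.6 301.  300.4 299.7
 298.8 298.4 297.3 296.9 296.4 295.5 295.  294.4 293.6 293.1 292.4 291.6
 291.2 290.5 289.6 289.2 288.4 288.1 285.6]
[ -0.65966804 443.45143192] 30 0.14848859735036588
[[0.60866394 0.13557983 0.078     ]
 [0.58694823 0.03079766 0.078     ]] yaw -0.2043532151003904
```

View pics/s8z.png

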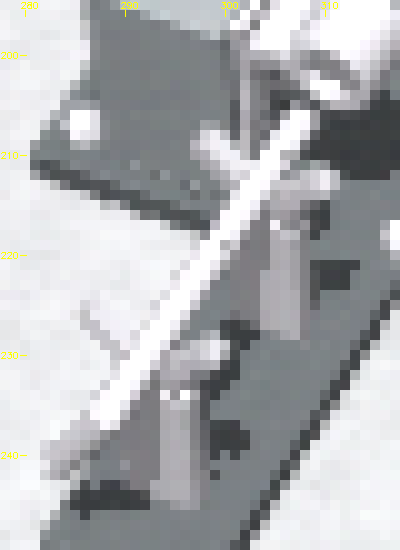

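Call:
{"name": "play_rows", "arguments": {"commands": [{"x": -14,"y": -34,"z": -20,"spin": -0.095}]}}

```text
time: 13.45
position: [0.4903, -0.3199, 0.1951]
tool_rot: [0.284, 0.959, 0.006, -0.022]
ft_force: [0.2, -0.4, 0.2]
grip_width: 0.0654
```

```bash
python3 wait.py 4; python3 plan.py .492 -.328 .1 .99 45
```

```text
t 13.65 pos [ 491.6 -325.7  197.7] tiltdeg radial -2.11 tang -0.29 yang 0.9881 grip 0.0655 F [ 0.2  0.7 -0.3] q [-0.768  0.524  1.521 -0.013  1.132 -1.751] qd [ 0.01  0.01  0.03  0.    0.01 -0.  ]
t 13.65 pos [ 491.6 -325.7  197.7] yang 0.9881 tilt 2.13 grip 0.0655 F [ 0.2  0.7 -0.3]
delta [  0.4  -2.3 -97.7] S -0.002 n 3
[{"x": -1.7, "y": -0.4, "z": 32.5, "spin": -0.001}, {"x": -1.7, "y": -0.4, "z": 32.5, "spin": -0.001}, {"x": -1.7, "y": -0.4, "z": 32.5, "spin": -0.001}]
```

Call:
{"name": "play_rows", "arguments": {"commands": [{"x": -1,"y": 0,"z": 42,"spin": 0},{"x": -1,"y": 0,"z": 42,"spin": 0},{"x": 0,"y": 0,"z": 5,"spin": 0}]}}

```text
time: 13.95
position: [0.4913, -0.3192, 0.1063]
tool_rot: [0.287, 0.958, 0.004, -0.019]
ft_force: [-0.4, 0.2, -0.1]
grip_width: 0.0653
```

```bash
python3 wait.py 4; python3 plan.py .492 -.328 .1 .99 45
```

```text
t 14.15 pos [ 495.1 -323.9  112.3] tiltdeg radial -1.43 tang -0.32 yang 0.9890 grip 0.0654 F [ 0.2  0.5 -0.1] q [-0.763  0.635  1.594 -0.012  0.936 -1.744] qd [-0.01 -0.02 -0.02 -0.   -0.   -0.  ]
t 14.15 pos [ 495.1 -323.9  112.3] yang 0.9890 tilt 1.46 grip 0.0654 F [ 0.2  0.5 -0.1]
delta [ -3.1  -4.1 -12.3] S -0.001 n 1
[{"x": -0.0, "y": -5.1, "z": 12.3, "spin": -0.001}]
```

Call:
{"name": "play_rows", "arguments": {"commands": [{"x": 0,"y": -5,"z": 45,"spin": 0},{"x": 0,"y": 0,"z": -32,"spin": 0}]}}

```text
time: 14.35
position: [0.4893, -0.3245, 0.0865]
tool_rot: [0.287, 0.958, 0.006, -0.022]
ft_force: [-1.7, 1.5, -2.2]
grip_width: 0.0652
```

```bash
python3 wait.py 4; python3 plan.py .492 -.328 .06 .99 45
```

```text
t 14.55 pos [ 499.3 -333.4  109. ] tiltdeg radial 0.02 tang -0.58 yang 0.9899 grip 0.0650 F [ 0.5 -0.   0.1] q [-0.769  0.641  1.593 -0.013  0.905 -1.752] qd [-0.   -0.04  0.03  0.    0.   -0.  ]
t 14.55 pos [ 499.3 -333.4  109. ] yang 0.9899 tilt 0.58 grip 0.0650 F [ 0.5 -0.   0.1]
delta [ -7.3   5.4 -49. ] S -0.000 n 2
[{"x": 4.6, "y": 0.5, "z": 24.5, "spin": -0.0}, {"x": 4.6, "y": 0.5, "z": 24.5, "spin": -0.0}]
```

Tilt is nearly zero. I'll descend in single rows.

Call:
{"name": "play_rows", "arguments": {"commands": [{"x": 9,"y": 1,"z": 48,"spin": 0}]}}

```text
time: 14.65
position: [0.4988, -0.3342, 0.0699]
tool_rot: [0.286, 0.958, -0.011, 0.01]
ft_force: [0.2, -0.9, -1.3]
grip_width: 0.0652
```

```bash
python3 wait.py 4; python3 plan.py .492 -.328 .035 .99 45;python3 look.py 9 390 180 490 260 320 110 400 180
```

```text
t 14.85 pos [ 492.4 -328.2   63.6] tiltdeg radial 0.16 tang -0.61 yang 0.9899 grip 0.0654 F [ 0.5 -0.8  0.5] q [-0.771  0.7    1.642 -0.014  0.795 -1.752] qd [-0.   -0.02 -0.04 -0.   -0.01 -0.  ]
t 14.85 pos [ 492.4 -328.2   63.6] yang 0.9899 tilt 0.63 grip 0.0654 F [ 0.5 -0.8  0.5]
delta [ -0.4   0.2 -28.6] S -0.000 n 1
[{"x": 0.5, "y": 0.3, "z": 28.6, "spin": -0.0}]
```

View pics/side9.png

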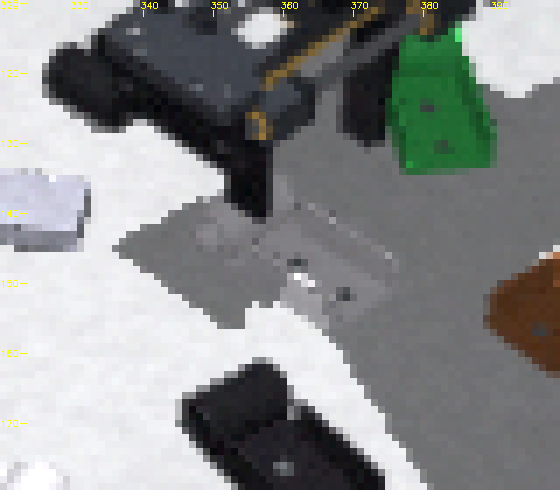

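View pics/top9.png

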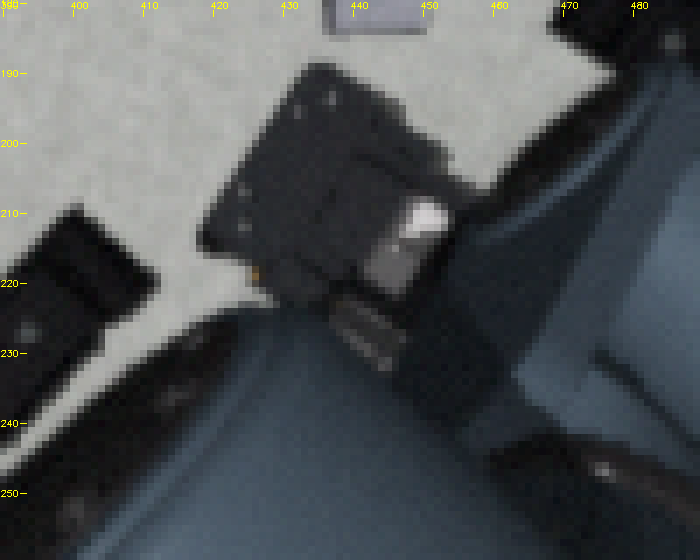

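```bash
python3 - <<'E'
from sil import *
D=pickle.load(open("d9.pkl","rb")); c=D["side"]
f=7;u0,v0,u1,v1=320,110,400,180
a=cv2.resize(c["img"][v0:v1,u0:u1,::-1],None,fx=f,fy=f,interpolation=cv2.INTER_NEAREST)
b=.002,-.0010
tc=(.4924+b[0],-.3282+b[1],.99-np.pi/2)
def dr(p,L,col):
    q=cv2.convexHull((((proj(c,T(p,L))-[u0,v0]+.5)*f-.5)).astype(np.float32)).astype(np.int32); cv2.polylines(a,[q],True,col)
for s in(1,-1): dr(tc,box(-9.5,9.5,*sorted((s*32.5,s*47)),63.6,85),(0,0,255))
for L in PARTS["leaf"]: dr((.4942,-.3295,-.5839),L,(0,200,0))
cv2.imwrite("pics/ov9.png",a)
E
```

```text
(no output)
```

View pics/ov9.png

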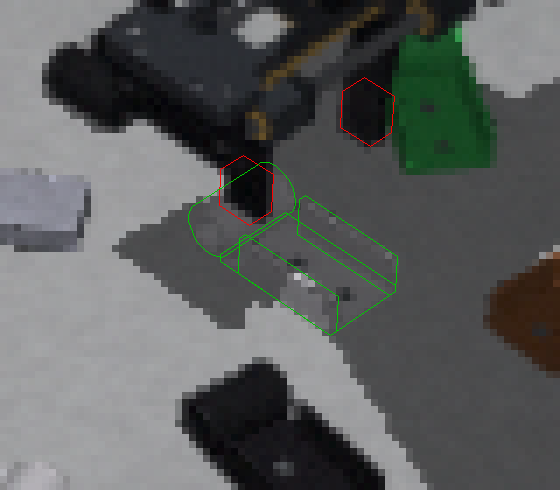

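Call:
{"name": "play_rows", "arguments": {"commands": [{"x": 0.5,"y": 0,"z": 38,"spin": 0}]}}

```text
time: 15.05
position: [0.4979, -0.334, 0.0328]
tool_rot: [0.286, 0.958, -0.01, 0.009]
ft_force: [1.0, -1.6, 0.1]
grip_width: 0.0654
```

```bash
python3 wait.py 4; python3 plan.py .492 -.328 .0025 .99 45
```

```text
t 15.25 pos [ 493.5 -329.9   27.6] tiltdeg radial 0.40 tang -0.66 yang 0.9899 grip 0.0651 F [ 0.7 -0.3  0.3] q [-0.772  0.759  1.652 -0.015  0.722 -1.751] qd [-0.   -0.01 -0.01 -0.   -0.01 -0.  ]
t 15.25 pos [ 493.5 -329.9   27.6] yang 0.9899 tilt 0.77 grip 0.0651 F [ 0.7 -0.3  0.3]
delta [ -1.5   1.9 -25.1] S -0.000 n 1
[{"x": 2.4, "y": 1.1, "z": 25.0, "spin": -0.0}]
```

Call:
{"name": "play_rows", "arguments": {"commands": [{"x": 2.5,"y": 1,"z": 23,"spin": 0}]}}

```text
time: 15.35
position: [0.495, -0.3309, 0.0087]
tool_rot: [0.286, 0.958, -0.009, 0.006]
ft_force: [-0.1, -0.6, 0.8]
grip_width: 0.065
```

```bash
python3 wait.py 4; python3 plan.py .492 -.328 .0025 .99 45
```

```text
t 15.55 pos [ 492.4 -328.4    5.8] tiltdeg radial 0.47 tang -0.67 yang 0.9901 grip 0.0653 F [ 0.2 -0.5 -0.3] q [-0.772  0.793  1.663 -0.016  0.676 -1.749] qd [-0.   -0.01 -0.01  0.   -0.01 -0.  ]
t 15.55 pos [ 492.4 -328.4    5.8] yang 0.9901 tilt 0.82 grip 0.0653 F [ 0.2 -0.5 -0.3]
delta [-0.4  0.4 -3.3] S 0.000 n 1
[{"x": 0.5, "y": 0.1, "z": 3.3, "spin": 0.0}]
```

Call:
{"name": "play_rows", "arguments": {"commands": [{"x": 0.5,"y": 0,"z": 3,"spin": 0}], "grip": 0.2, "newtons": 50}}

```text
time: 15.65
position: [0.4929, -0.329, 0.0044]
tool_rot: [0.286, 0.958, -0.007, 0.003]
ft_force: [-0.1, -0.2, 0.1]
grip_width: 0.0623
```

```bash
python3 wait.py 5;python3 wait.py 6
```

```text
t 15.90 pos [ 492.1 -328.4    3.3] tiltdeg radial 0.50 tang -0.69 yang 0.9902 grip 0.0450 F [-1.6 -1.7  1. ] q [-0.772  0.797  1.664 -0.016  0.67  -1.749] qd [-0.01  0.    0.   -0.01 -0.    0.  ]
t 16.20 pos [ 492.1 -328.4    3.3] tiltdeg radial 0.50 tang -0.68 yang 0.9900 grip 0.0437 F [-0.3 -0.1  5.2] q [-0.772  0.797  1.664 -0.016  0.67  -1.749] qd [-0.  0.  0. -0.  0. -0.]
```

Call:
{"name": "play_rows", "arguments": {"commands": [{"x": 0,"y": 0,"z": -45,"spin": 0}]}}

```text
time: 16.3
position: [0.4876, -0.3237, 0.0416]
tool_rot: [0.286, 0.958, -0.003, -0.005]
ft_force: [-0.8, -0.2, -2.2]
grip_width: 0.0435
```

```bash
python3 wait.py 4
```

```text
t 16.50 pos [ 492.2 -327.8   48.4] tiltdeg radial 0.54 tang -0.69 yang 0.9901 grip 0.0438 F [-0.4 -0.4 -3.5] q [-0.771  0.722  1.654 -0.015  0.754 -1.751] qd [ 0.    0.02  0.03 -0.    0.01 -0.  ]
```

Call:
{"name": "play_rows", "arguments": {"commands": [{"x": 0,"y": 0,"z": -48,"spin": 0}]}}

```text
time: 16.6
position: [0.4869, -0.3222, 0.0878]
tool_rot: [0.286, 0.958, -0.002, -0.007]
ft_force: [-0.4, -0.3, -3.4]
grip_width: 0.0438
```

```bash
python3 wait.py 4; python3 plan.py .51 -.0353 .14 1.366 40;python3 look.py 10 380 160 490 240 320 90 410 170
```

```text
t 16.80 pos [ 492.  -326.9   96. ] tiltdeg radial 0.54 tang -0.68 yang 0.9901 grip 0.0437 F [-0.2  0.4 -3.1] q [-0.77   0.647  1.634 -0.013  0.849 -1.752] qd [-0.    0.02  0.03  0.    0.01 -0.  ]
t 16.80 pos [ 492.  -326.9   96. ] yang 0.9901 tilt 0.87 grip 0.0437 F [-0.2  0.4 -3.1]
delta [ 18.  291.6  44. ] S -0.376 n 8
[{"x": 18.1, "y": 31.6, "z": -6.1, "spin": -0.047}, {"x": 16.6, "y": 32.5, "z": -6.1, "spin": -0.047}, {"x": 15.0, "y": 33.2, "z": -6.1, "spin": -0.047}, {"x": 13.4, "y": 33.9, "z": -6.1, "spin": -0.047}, {"x": 11.8, "y": 34.5, "z": -6.1, "spin": -0.047}, {"x": 10.2, "y": 35.0, "z": -6.1, "spin": -0.047}, {"x": 8.5, "y": 35.4, "z": -6.1, "spin": -0.047}, {"x": 6.9, "y": 35.8, "z": -6.1, "spin": -0.047}]
```

View pics/side10.png

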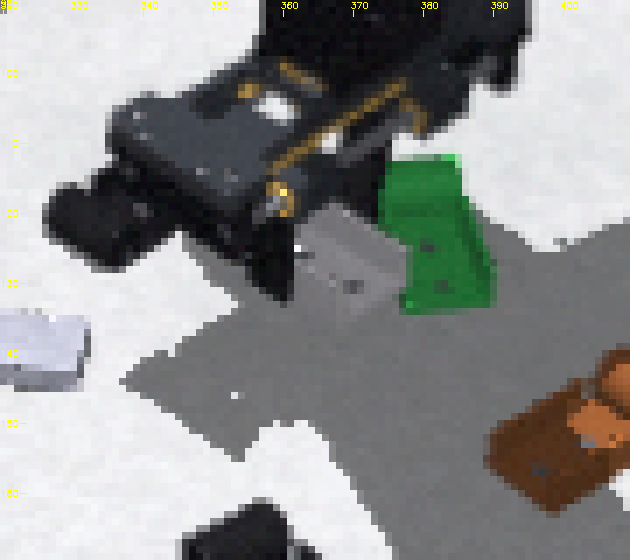

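Call:
{"name": "play_rows", "arguments": {"commands": [{"x": 18,"y": 31.5,"z": -10,"spin": -0.047},{"x": 16.5,"y": 32.5,"z": -8,"spin": -0.047},{"x": 15,"y": 33,"z": -6,"spin": -0.047},{"x": 13.5,"y": 34,"z": -6,"spin": -0.047},{"x": 12,"y": 34.5,"z": -5,"spin": -0.047},{"x": 10,"y": 35,"z": -5,"spin": -0.047},{"x": 8.5,"y": 35.5,"z": -4,"spin": -0.047}]}}

```text
time: 17.6
position: [0.5003, -0.065, 0.1266]
tool_rot: [0.125, 0.992, -0.003, -0.008]
ft_force: [0.4, 0.6, -3.1]
grip_width: 0.0438
```

```bash
python3 wait.py 4; python3 plan.py .5308 -.0353 .11 1.366 45
```

```text
t 17.80 pos [500.6 -65.7 126.7] tiltdeg radial -0.90 tang -0.42 yang 1.3217 grip 0.0435 F [-0.7  0.1 -2.8] q [-0.346  0.52   1.811 -0.014  0.825 -1.658] qd [-0.04  0.   -0.02 -0.   -0.    0.  ]
t 17.80 pos [500.6 -65.7 126.7] yang 1.3217 tilt 0.99 grip 0.0435 F [-0.7  0.1 -2.8]
delta [ 30.2  30.4 -16.7] S -0.044 n 2
[{"x": -11.0, "y": 18.5, "z": 8.0, "spin": -0.022}, {"x": -11.4, "y": 18.3, "z": 8.0, "spin": -0.022}]
```

Call:
{"name": "play_rows", "arguments": {"commands": [{"x": -11,"y": 18,"z": -45,"spin": -0.044}]}}

```text
time: 17.9
position: [0.5104, -0.051, 0.1661]
tool_rot: [0.103, 0.995, -0.002, -0.017]
ft_force: [-0.3, 0.3, -2.7]
grip_width: 0.0435
```

```bash
python3 wait.py 4
```

```text
t 18.10 pos [517.1 -51.9 171.6] tiltdeg radial -0.82 tang -0.44 yang 1.3645 grip 0.0435 F [-0.4  1.  -3.8] q [-0.309  0.464  1.738 -0.013  0.953 -1.666] qd [-0.01  0.02  0.05  0.    0.01  0.  ]
```

Call:
{"name": "play_rows", "arguments": {"commands": [{"x": -11,"y": 10,"z": 30,"spin": 0},{"x": 0,"y": 0,"z": -10,"spin": 0}]}}

```text
time: 18.3
position: [0.5259, -0.046, 0.1467]
tool_rot: [0.105, 0.994, -0.003, -0.012]
ft_force: [-2.0, 0.1, -3.1]
grip_width: 0.0433
```

```bash
python3 wait.py 4; python3 plan.py .5308 -.0353 .11 1.366 45
```

```text
t 18.50 pos [529.8 -47.3 153.6] tiltdeg radial -0.56 tang -0.55 yang 1.3608 grip 0.0438 F [-0.5  0.3 -2.8] q [-0.293  0.503  1.727 -0.014  0.919 -1.645] qd [ 0.   -0.01 -0.    0.   -0.    0.  ]
t 18.50 pos [529.8 -47.3 153.6] yang 1.3608 tilt 0.78 grip 0.0438 F [-0.5  0.3 -2.8]
delta [  1.   12.  -43.6] S -0.005 n 2
[{"x": 0.6, "y": 6.2, "z": 21.7, "spin": -0.003}, {"x": 0.6, "y": 6.2, "z": 21.7, "spin": -0.003}]
```

Call:
{"name": "play_rows", "arguments": {"commands": [{"x": 1,"y": 12,"z": 40,"spin": -0.005}]}}

```text
time: 18.6
position: [0.5361, -0.0385, 0.1184]
tool_rot: [0.103, 0.995, -0.006, 0.003]
ft_force: [1.4, -0.7, -2.9]
grip_width: 0.0436
```

```bash
python3 wait.py 4; python3 plan.py .5308 -.0353 .0643 1.366 45; python3 look.py 11 310 150 400 230 285 140 375 225
```

```text
t 18.80 pos [530.1 -35.8 114. ] tiltdeg radial -0.64 tang -0.54 yang 1.3660 grip 0.0434 F [ 0.  -0.3 -2.4] q [-0.271  0.566  1.758 -0.016  0.827 -1.626] qd [-0.   -0.03 -0.03 -0.   -0.01  0.  ]
t 18.80 pos [530.1 -35.8 114. ] yang 1.3660 tilt 0.84 grip 0.0434 F [ 0.  -0.3 -2.4]
delta [  0.7   0.5 -49.7] S -0.000 n 2
[{"x": -0.5, "y": 0.6, "z": 24.8, "spin": -0.0}, {"x": -0.5, "y": 0.6, "z": 24.8, "spin": -0.0}]
```

View pics/side11.png

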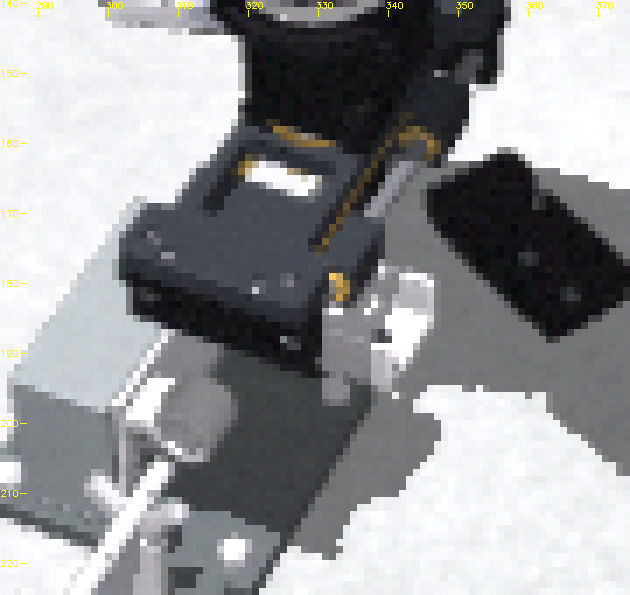

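View pics/top11.png

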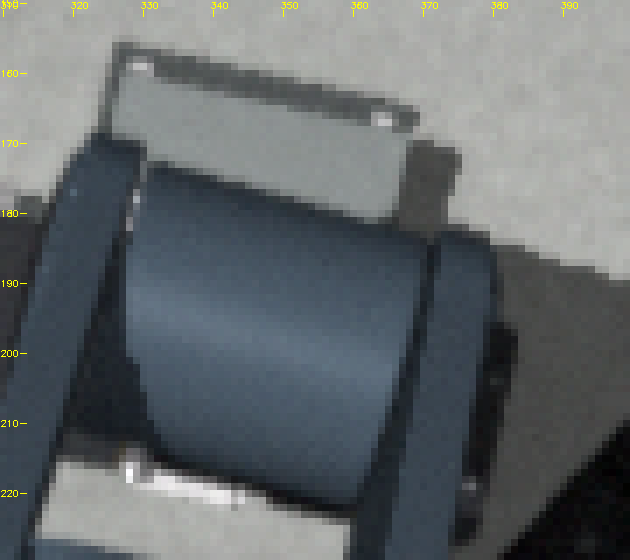

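```bash
cat > ovl.py <<'E'
import sys
from sil import *
from scipy.spatial.transform import Rotation as Ro
k=sys.argv[1]
D=pickle.load(open(f"d{k}.pkl","rb"))
W={"side":(285,140,375,225),"top":(310,150,400,230)}
BI={"side":np.array([.0022,-.0008,0]),"top":np.array([-.0018,.0008,0])}
JY=(.570,-.0434,-.2045)
J=[box(29,74,-58,58,85.9,86),cyl(0,75,14,25.5,50.5),cyl(0,75,14,-50.5,-25.5),cyl(0,75,8,25.5,25.6)]
for n in D:
    c=D[n];f=7;u0,v0,u1,v1=W[n];o=c["obs"]
    a=cv2.resize(c["img"][v0:v1,u0:u1,::-1],None,fx=f,fy=f,interpolation=cv2.INTER_NEAREST)
    def dr(P,col):
        q=cv2.convexHull((((proj(c,P)-[u0,v0]+.5)*f-.5)).astype(np.float32)).astype(np.int32); cv2.polylines(a,[q],True,col)
    M=Ro.from_quat(o["tool_rot"]).as_matrix()
    # leaf axes: y = tool y, z=-tool z, x = y cross z
    L=np.c_[np.cross(M[:,1],-M[:,2]),M[:,1],-M[:,2]]
    org=o["position"]+L@[0,0,-.0033]
    for Pp in PARTS["leaf"]+[cyl(40,14,8,22,22.1)]: dr(org+(Pp/1000)@L.T+BI[n],(0,0,255))
    for Pp in J: dr(T(JY,Pp)+BI[n],(0,200,0))
    cv2.imwrite(f"pics/ov{k}_{n}.png",a)
    if n=="side":
        kn=org+L@[.04,0,.014]; c_,s_=np.cos(JY[2]),np.sin(JY[2]); d=kn-[JY[0],JY[1],.075]
        print("knuckle in jig mm",(np.array([c_*d[0]+s_*d[1],-s_*d[0]+c_*d[1],d[2]])*1000).round(2),"axis tilt deg",np.degrees(L[2,1]).round(2),"x tilt",np.degrees(L[2,0]).round(2))
E
python3 ovl.py 11
```

```text
knuckle in jig mm [ 1.22 -0.76 50.54] axis tilt deg -0.63 x tilt -0.32
```

View pics/ov11_side.png

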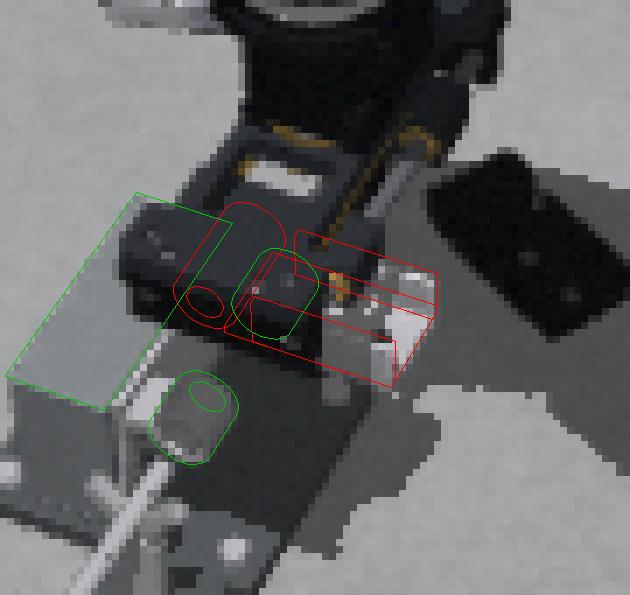

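View pics/ov11_top.png

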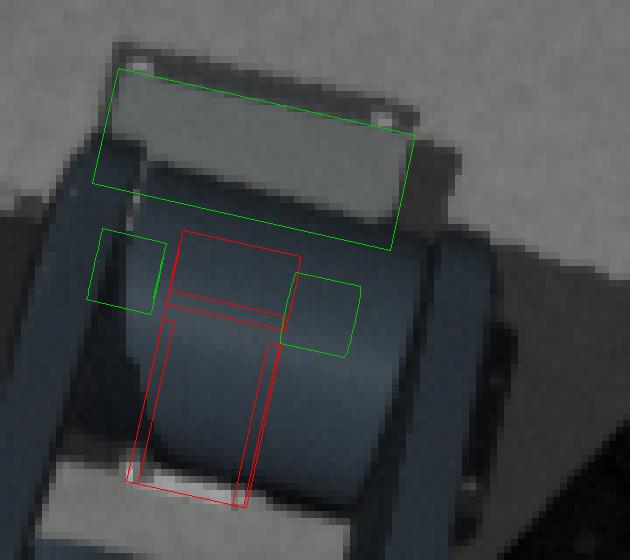

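```bash
python3 - <<'E'
from sil import *
D=pickle.load(open("d0.pkl","rb")); c=D["top"]; g=c["img"].mean(2); 
def edge(us,v0f,lo,hi,up):  # crossing in column, window around guess
    pts=[]
    for u in us:
        v=int(round(v0f(u))); r=np.arange(v-4,v+5); y=g[r,u]; t=(lo+hi)/2
        for i in range(len(r)-1):
            if (y[i]-t)*(y[i+1]-t)<0 and ((y[i+1]>y[i])==up): pts.append((u,r[i]+(t-y[i])/(y[i+1]-y[i]))); break
    return np.array(pts)
def rep(nm,p,z):
    k=np.polyfit(p[:,0],p[:,1],1); res=p[:,1]-np.polyval(k,p[:,0]); ok=np.abs(res)<.8; k=np.polyfit(p[ok,0],p[ok,1],1)
    a,b=p[:,0].min(),p[:,0].max(); W=onz(c,[[a,np.polyval(k,a)],[b,np.polyval(k,b)]],z); d=W[0]-W[1]
    se=np.std((p[:,1]-np.polyval(k,p[:,0]))[ok])/((b-a)/3.46)/np.sqrt(ok.sum())
    print(nm,len(p),ok.sum(),k.round(4),"yaw %.4f se %.4f"%(-np.arctan2(d[0],d[1]),se), W.round(4)[:, :2].tolist())
rep("ext lower",edge(range(278,315),lambda u:187.5+(u-277)*.205,45,97,True),.012)
rep("base front",edge(range(319,358),lambda u:201.5+(u-318)*.205,45,97,True),.012)
rep("base back",edge(range(328,366),lambda u:155.5+(u-327)*.205,97,50,False),.012)
rep("block back",edge(range(329,364),lambda u:160.5+(u-327)*.2,50,82,True),.086)
rep("ext upper",edge(range(281,320),lambda u:170.5+(u-279)*.205,45,97,False),.012)
for u in (335,345,355): print(u,g[150:212,u].astype(int).tolist())
E
```

```text
ext lower 37 36 [  0.2221 126.47  ] yaw -0.2027 se 0.0021 [[0.579, 0.134], [0.558, 0.0316]]
base front 39 39 [  0.2207 130.411 ] yaw -0.2012 se 0.0020 [[0.5452, 0.0173], [0.5232, -0.0904]]
base back 38 38 [ 0.2178 84.1843] yaw -0.2000 se 0.0024 [[0.6743, -0.0062], [0.6529, -0.1116]]
block back 35 31 [ 0.22   87.8161] yaw -0.2020 se 0.0024 [[0.6504, -0.0076], [0.6318, -0.0985]]
ext upper 33 31 [  0.2126 110.7849] yaw -0.1942 se 0.0046 [[0.6295, 0.1266], [0.6082, 0.0183]]
335 [98, 97, 98, 97, 96, 94, 94, 83, 54, 46, 43, 55, 75, 81, 81, 80, 83, 80, 82, 82, 83, 84, 82, 81, 82, 83, 84, 79, 83, 120, 61, 44, 30, 24, 17, 16, 18, 18, 19, 17, 17, 18, 20, 22, 29, 45, 46, 47, 47, 49, 48, 47, 46, 49, 62, 94, 100, 97, 97, 98, 96, 98]
345 [94, 95, 94, 95, 94, 96, 96, 93, 95, 85, 50, 47, 43, 49, 72, 81, 81, 80, 80, 80, 81, 81, 83, 81, 83, 82, 82, 80, 82, 81, 85, 109, 56, 38, 44, 45, 47, 48, 48, 50, 49, 47, 47, 45, 49, 47, 47, 46, 45, 46, 45, 44, 48, 45, 46, 47, 56, 88, 95, 96, 97, 94]
355 [98, 98, 98, 94, 96, 97, 96, 97, 96, 96, 94, 83, 48, 47, 45, 53, 72, 79, 79, 80, 82, 81, 81, 80, 80, 81, 82, 79, 81, 81, 80, 80, 76, 91, 103, 128, 128, 129, 118, 87, 83, 99, 110, 119, 119, 114, 105, 94, 79, 57, 52, 53, 83, 123, 124, 110, 66, 51, 57, 78, 93, 95]
```

```bash
python3 - <<'E'
from sil import *
D=pickle.load(open("d0.pkl","rb"))
for n,bi in (("top",(-.0018,.0008)),("side",(.0022,-.0008))):
    c=D[n]; g=c["img"].mean(2).astype(np.float32)
    for x in (-6,-3,0,3,6):
        z=75+np.sqrt(14**2-x*x); ys=np.arange(-70,70,.5)
        q=proj(c,T((.570+bi[0],-.0434+bi[1],-.2025),np.c_[np.full(len(ys),x),ys,np.full(len(ys),z)])).astype(np.float32)
        s=cv2.remap(g,q[:,:1],q[:,1:],cv2.INTER_LINEAR).ravel()
        out=[]
        for e in (-50.5,-25.5,25.5,50.5):
            m=np.abs(ys-e)<8; d=np.abs(np.gradient(cv2.GaussianBlur(s.reshape(1,-1),(0,0),2).ravel())); w=d[m]**2; out.append(round(float((w*ys[m]).sum()/w.sum()-e),1))
        print(n,x,out,"mean inner/outer",np.mean(out).round(2))
E
```

```text
top -6 [-0.1, -0.1, 0.2, -0.7] mean inner/outer -0.18
top -3 [-0.1, -0.5, -0.2, -2.1] mean inner/outer -0.73
top 0 [-0.3, -0.1, -0.2, -1.3] mean inner/outer -0.48
top 3 [-0.1, 0.4, -0.1, -0.4] mean inner/outer -0.05
top 6 [0.3, 0.3, 0.2, -0.0] mean inner/outer 0.2
side -6 [1.6, 2.5, 0.9, 2.4] mean inner/outer 1.85
side -3 [2.2, -0.3, 1.3, 2.1] mean inner/outer 1.33
side 0 [0.8, 2.5, 2.0, 2.4] mean inner/outer 1.92
side 3 [-1.1, 3.1, 1.7, 2.5] mean inner/outer 1.55
side 6 [2.1, 2.6, 2.1, 1.6] mean inner/outer 2.1
```

```bash
sed -i 's/JY=(.*/JY=(.5702,-.0426,-.2025)/' ovl.py; python3 ovl.py 11
```

```text
knuckle in jig mm [ 1.18 -1.58 50.54] axis tilt deg -0.63 x tilt -0.32
```

Call:
{"name": "play_rows", "arguments": {"commands": [{"x": 1,"y": 1.5,"z": 20,"spin": -0.002}]}}

```text
time: 19.0
position: [0.5345, -0.0362, 0.0986]
tool_rot: [0.102, 0.995, -0.006, 0.001]
ft_force: [0.6, -0.2, -3.4]
grip_width: 0.0437
```

```bash
python3 wait.py 4;python3 look.py 12 310 150 400 230 285 140 375 225; python3 ovl.py 12
```

```text
t 19.20 pos [531.4 -35.2  96.1] tiltdeg radial -0.34 tang -0.60 yang 1.3674 grip 0.0436 F [ 0.5  0.2 -4. ] q [-0.269  0.595  1.77  -0.016  0.78  -1.625] qd [ 0.   -0.   -0.01  0.   -0.01  0.  ]
knuckle in jig mm [ 0.92 -0.41 31.79] axis tilt deg -0.64 x tilt -0.2
```

View pics/ov12_side.png

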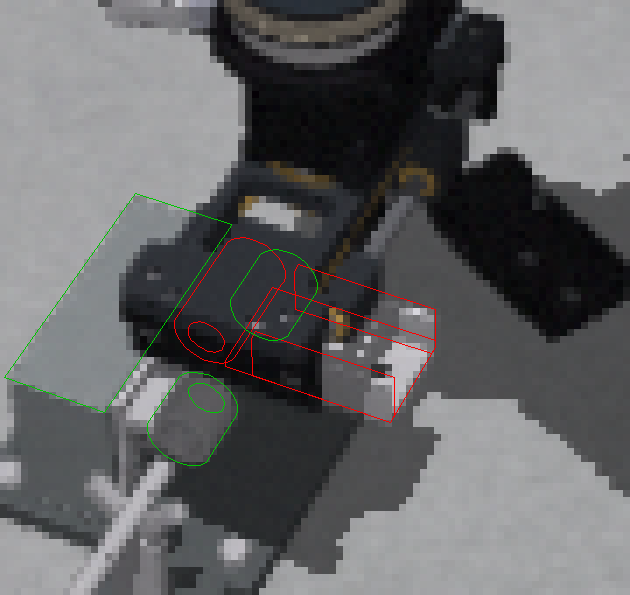

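Call:
{"name": "play_rows", "arguments": {"commands": [{"x": 1,"y": 0.5,"z": 16,"spin": 0}]}}

```text
time: 19.4
position: [0.5333, -0.0354, 0.0826]
tool_rot: [0.101, 0.995, -0.006, 0.001]
ft_force: [1.1, -0.2, -3.4]
grip_width: 0.0438
```

```bash
python3 wait.py 4;python3 look.py 13 310 150 400 230 285 140 375 225; python3 ovl.py 13
```

```text
t 19.60 pos [530.9 -34.8  80.7] tiltdeg radial -0.28 tang -0.61 yang 1.3675 grip 0.0435 F [ 0.5 -0.1 -2.7] q [-0.269  0.621  1.781 -0.017  0.742 -1.624] qd [-0.   -0.01 -0.01  0.   -0.01 -0.  ]
knuckle in jig mm [ 0.39 -0.13 16.52] axis tilt deg -0.65 x tilt -0.13
```

No contact; the only load is the leaf's weight. I'll descend the remaining distance.

Call:
{"name": "play_rows", "arguments": {"commands": [{"x": 0.5,"y": 0,"z": 14.5,"spin": 0}]}}

```text
time: 19.8
position: [0.5329, -0.0354, 0.0683]
tool_rot: [0.101, 0.995, -0.006, 0.001]
ft_force: [0.6, -0.9, -3.2]
grip_width: 0.0435
```

```bash
python3 wait.py 4;python3 look.py 14 310 150 400 230 285 140 375 225; python3 ovl.py 14
```

```text
t 20.00 pos [530.8 -34.9  66.7] tiltdeg radial -0.23 tang -0.62 yang 1.3675 grip 0.0438 F [ 0.7 -0.6 -3.1] q [-0.269  0.645  1.789 -0.018  0.709 -1.623] qd [-0.   -0.01 -0.01 -0.   -0.01 -0.  ]
knuckle in jig mm [ 0.3  -0.32  2.63] axis tilt deg -0.65 x tilt -0.07
```

View pics/ov14_side.png

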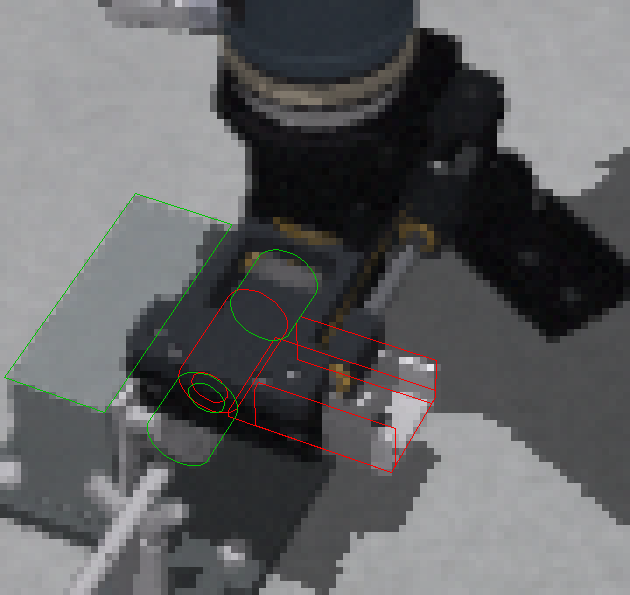

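View pics/ov14_top.png

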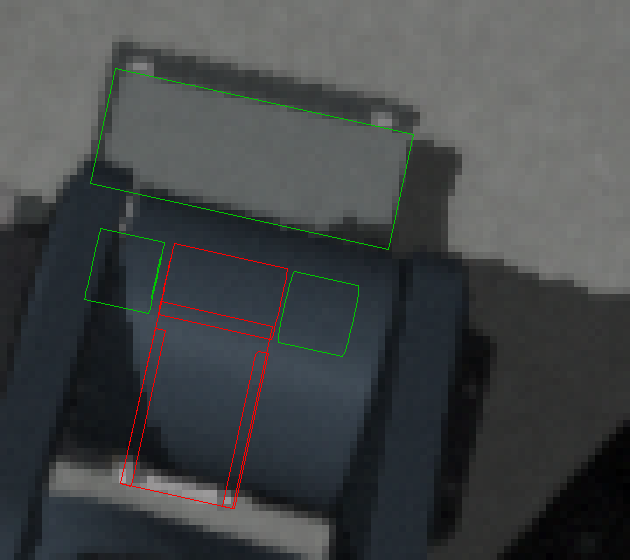

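Call:
{"name": "play_rows", "arguments": {"commands": [{"x": 0,"y": 0.5,"z": 3,"spin": 0}]}}

```text
time: 20.2
position: [0.5319, -0.0347, 0.0647]
tool_rot: [0.101, 0.995, -0.006, -0.0]
ft_force: [-0.5, 0.2, -2.4]
grip_width: 0.0435
```

```bash
python3 wait.py 4;python3 look.py 15 310 150 400 230 285 140 375 225; python3 ovl.py 15
python3 - <<'E'
import cv2
a=cv2.imread("pics/ov15_side.png"); cv2.imwrite("pics/z15s.png",cv2.convertScaleAbs(cv2.resize(a[280:500,120:460],None,fx=2.2,fy=2.2),alpha=1.3))
a=cv2.imread("pics/ov15_top.png"); cv2.imwrite("pics/z15t.png",cv2.convertScaleAbs(cv2.resize(a[420:560,20:360],None,fx=2.2,fy=2.2),alpha=1.5))
E
```

```text
t 20.40 pos [531.3 -34.5  64.1] tiltdeg radial -0.16 tang -0.64 yang 1.3676 grip 0.0434 F [-0.5  0.2 -3.2] q [-0.268  0.65   1.79  -0.018  0.702 -1.622] qd [-0.  0. -0.  0. -0. -0.]
knuckle in jig mm [ 0.29  0.18 -0.34] axis tilt deg -0.65 x tilt -0.07
```

View pics/z15s.png

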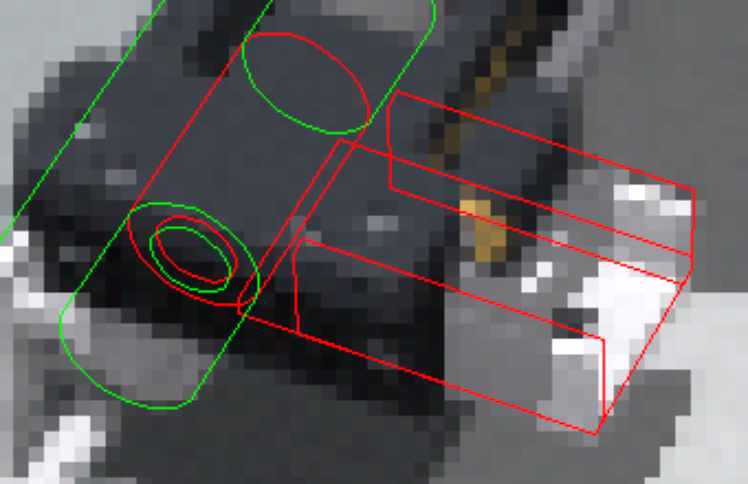

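View pics/z15t.png

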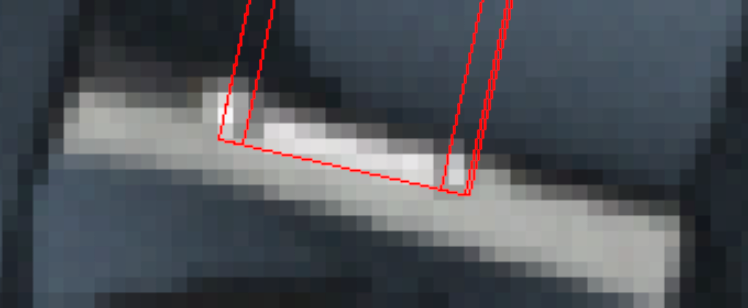

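```bash
python3 - <<'E'
from sil import *
D=pickle.load(open("d15.pkl","rb")); c=D["top"]; g=c["img"].mean(2)
for u in range(328,342): print(u,g[212:226,u].astype(int).tolist())
from scipy.spatial.transform import Rotation as Ro
o=c["obs"];M=Ro.from_quat(o["tool_rot"]).as_matrix();L=np.c_[np.cross(M[:,1],-M[:,2]),M[:,1],-M[:,2]];org=o["position"]+L@[0,0,-.0033]
for b in (0,-.0018): print(proj(c,org+np.array([[-.04,.022,.004],[-.04,-.022,.004],[-.04,.022,0],[-.04,-.022,0]])@L.T+[b,0,0]).round(2))
E
```

```text
328 [20, 19, 25, 61, 108, 106, 95, 119, 113, 97, 56, 41, 41, 43]
329 [23, 19, 20, 34, 66, 78, 95, 120, 114, 100, 58, 38, 39, 39]
330 [19, 20, 21, 22, 48, 94, 145, 140, 118, 108, 83, 40, 37, 37]
331 [24, 21, 22, 19, 31, 84, 150, 144, 119, 114, 98, 42, 34, 38]
332 [39, 24, 22, 20, 24, 62, 129, 150, 122, 112, 100, 53, 32, 32]
333 [47, 41, 36, 20, 20, 56, 121, 151, 128, 113, 102, 65, 36, 30]
334 [47, 45, 37, 23, 19, 30, 90, 148, 135, 119, 108, 80, 38, 29]
335 [47, 46, 40, 37, 30, 29, 83, 147, 141, 120, 115, 98, 44, 31]
336 [49, 47, 42, 39, 33, 32, 61, 128, 146, 121, 118, 104, 56, 32]
337 [49, 48, 44, 42, 36, 31, 57, 121, 148, 128, 118, 111, 84, 37]
338 [50, 47, 44, 41, 36, 28, 34, 90, 146, 132, 119, 115, 99, 43]
339 [50, 48, 46, 43, 39, 31, 33, 87, 153, 143, 120, 113, 101, 53]
340 [52, 51, 46, 42, 41, 32, 33, 77, 146, 141, 119, 114, 104, 69]
341 [53, 48, 47, 43, 41, 36, 31, 48, 98, 105, 103, 118, 113, 84]
[[326.95 217.97]
 [342.89 221.53]
 [326.94 217.99]
 [342.82 221.54]]
[[326.94 218.64]
 [342.88 222.2 ]
 [326.93 218.66]
 [342.81 222.2 ]]
```

```bash
python3 wait.py 6; python3 look.py 16 265 140 375 220 275 185 345 260
```

```text
t 20.80 pos [531.3 -34.5  64. ] tiltdeg radial -0.16 tang -0.64 yang 1.3676 grip 0.0438 F [-0.2 -0.3 -3.6] q [-0.268  0.65   1.79  -0.018  0.702 -1.622] qd [ 0.  0.  0. -0.  0. -0.]
```

View pics/side16.png

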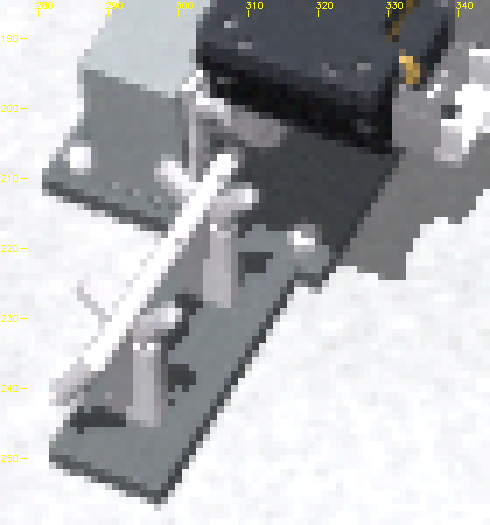

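The pin still lies in both V rests, with its nose at about (307,207) and its bend at about (285,240). The leaf is held still and the force reading is only its weight. Handing in.

```bash
python3 -c "
from rig import robot
print(robot.hand_in())"; python3 st.py
```

```text
the job is handed in; nothing more can be done
None
the job is handed in; nothing more can be done
```

I laid the pin in both V rests, straight end towards the knuckles and bent end outwards, and let go of it. I then picked up the steel leaf and handed the job in at about 21 s, with its knuckle held in the gap.

**Last checks:**
- **Position:** by the arm's reading and my jig fit, the leaf's knuckle is about 0.3 mm off in x, 0.2 mm in y and -0.3 mm in z from the gap centre. Its axis tilts about 0.65°.
- **Contact:** the arm was at rest. The wrist force was about 0.3 N sideways and 3.6 N down, about what the leaf gave hanging free (2.4–4.0 N), so I saw no sign of it touching the jig.
- **Pin:** the last side picture shows the shank seated in both rests. The bent leg swung down when I let go.

**What disagreed:**
- **Cameras:** the two cameras differ by about 3–4 mm in x, so I used the middle. The leaf-to-jig offset agreed to within about 1 mm in each view.
- **Along the hinge axis:** this position is less certain, about 1.5 mm within 3.5 mm of clearance on each side.
- **Not seen directly:** the gripper hid the leaf's hole, so I worked out the hole alignment from the fits and never saw it.

I did not move the sieve, brush or tin, though I took no final picture of them.

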